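Lid the pots, load the tray and slide it into its bay

TASK

Stand every pot upright on the floor of the tray and close each with the lid of its own shape and size, sitting flat on the rim; a lid without a pot is not needed. Then slide the loaded tray into the bay of the low wooden housing until its front panel rests against the housing, fully home and square. Do not disturb the mug, the salt shaker or the dish soap.

Things in the scene. Friction and masses are not known exactly. Their poses are not given: they have to be found in the camera images.
- housing: low wooden housing fixed on the worktop, 180 deep (its x) x 200 wide (its y) x 80 high: two 10 mm side walls, back wall, roof, no floor. Origin: centre of its footprint, at worktop height. Its open mouth faces its -x, at x = -90; the hidden bay inside is 176 wide, 72 high, 172 deep, so the tray goes in along +x. Its place and yaw vary
- tray: loose wooden tray on the worktop, about 0.45 kg. Origin: centre of the underside of its 170 x 170 box (floor 4 thick, walls 20 high, 5 thick). Its +x end enters the bay first. At its -x end a panel 8 thick, 196 wide, top at z = 51.5, overlaps the housing's side walls as a stop: fully home the tray's origin is at x = -5, y = 0 in the housing's frame, axes parallel; 3 mm play each side
- tray_handle (a point): middle of the tray's handle, a round steel bar 10 thick along the tray's y, 96 long between its two posts, 55 in front of the panel's outer face and 48 above the tray's underside: at x = -148, y = 0, z = 48 in the tray's frame
- pot_large_round: open pale ceramic larger round pot with 4 mm walls, diameter 54, 40 high, 0.12 kg, open at the top. Origin: centre of the underside, z up. It may be absent. It starts upright on the drainer
- pot_small_round: open pale ceramic smaller round pot with 4 mm walls, diameter 40, 40 high, 0.12 kg, open at the top. Origin: centre of the underside, z up. It may be absent. It starts upright on the drainer
- pot_square: open pale ceramic square pot with 4 mm walls, 48 x 48, 40 high, 0.12 kg, open at the top. Origin: centre of the underside, z up. It may be absent. It starts upright on the drainer
- pot_oblong: open pale ceramic oblong pot with 4 mm walls, 60 (its x) x 36 (its y), 40 high, 0.12 kg, open at the top. Origin: centre of the underside, z up. It may be absent. It starts upright on the drainer
- lid_large_round: wooden lid of the larger round pot: a plug diameter 42 and 6 deep below (2 mm play all round in the pot's mouth), a flange diameter 54 and 4 thick, and on top a round knob 16 thick and 18 tall; 28 high in all, 30 g. Origin: centre of the plug's underside, z up. Seated, its origin is 34 above the pot's origin. It starts plug down on the drainer; it is there even when its pot is absent
- lid_small_round: wooden lid of the smaller round pot: a plug diameter 28 and 6 deep below (2 mm play all round in the pot's mouth), a flange diameter 40 and 4 thick, and on top a round knob 16 thick and 18 tall; 28 high in all, 30 g. Origin: centre of the plug's underside, z up. Seated, its origin is 34 above the pot's origin. It starts plug down on the drainer; it is there even when its pot is absent
- lid_square: wooden lid of the square pot: a plug 36 x 36 and 6 deep below (2 mm play all round in the pot's mouth), a flange 48 x 48 and 4 thick, and on top a round knob 16 thick and 18 tall; 28 high in all, 30 g. Origin: centre of the plug's underside, z up. Seated, its origin is 34 above the pot's origin. It starts plug down on the drainer; it is there even when its pot is absent
- lid_oblong: wooden lid of the oblong pot: a plug 48 x 24 and 6 deep below (2 mm play all round in the pot's mouth), a flange 60 (its x) x 36 (its y) and 4 thick, and on top a round knob 16 thick and 18 tall; 28 high in all, 30 g. Origin: centre of the plug's underside, z up. Seated, its origin is 34 above the pot's origin. It starts plug down on the drainer; it is there even when its pot is absent
- mug: dark mug, 88 x 126 x 106, a bystander left of the tray, origin at its underside
- salt_shaker: salt shaker, 44 across, 90 high, a bystander at the back, origin at its underside
- dish_soap: dish soap bottle, 58 x 90 x 244, a bystander in the far corner, origin at its underside

How it is judged:
By the outcome, as a careful person would: the job done as asked, in the order asked, and still so for the second after the job is handed in, with the robot touching nothing.
Of pot_large_round, pot_small_round, pot_square, pot_oblong only 3 to 4 are there at a start; the rules pass over those that are not, and their reading is None.
At some moment in a run one of tray, pot_large_round, pot_small_round, pot_square, pot_oblong, lid_large_round, lid_small_round, lid_square, lid_oblong may be knocked a few centimetres aside while the robot is not near it.
It also fails if it takes over 210 s, if anything falls off the work surface, if the arm or the gripper's body presses on something with over 40 N, if the wrist force passes 120 N, or if a joint passes its speed limit or range.

ROBOT

A 6-joint arm with a two-finger parallel gripper is mounted at the origin on a cart in front of the work surface, level with it; the furniture and walls round the work are solid. World frame = base frame: x ahead of the robot, y to its left, z up, the work surface at z = 0. Lengths are in m, angles in degrees, forces in N, time in s.
With the tool pointing down it reaches from about 0.275 to 0.875 m from the base axis. Payload 12.5 kg.
Tool frame: the origin (TCP) lies on the front face of the gripper's body, between the roots of the fingers; the fingertips stand 73 mm ahead of it and the grasp point (between the pads) lies 54 mm ahead of it (arm.grasp_offset is the distance from the TCP to the grasp point, in m); z points along the fingers, y is the line along which they close (so a half turn about z gives the same grasp; the last joint's range is limited). The gripper opens to 85 mm and grips with 20 to 120 N. Pads are 22 mm wide; open, the fingers measure 114 mm over their backs; the gripper's body (76 mm by 85 mm) begins 54 mm behind the grasp point. The pads swing forward as they close: fully open they stand 13 mm farther back than shut.
Start: joints at [-4.847, 20.094, 94.641, -0, 65.266, -4.847], TCP at [0.55, 0, 0.304] pointing down, gripper open.
Joint ranges: [-157.81, 157.81], [-45, 120.19], [0.68, 151.7], [-89.99, 269.99], [4.06, 180], [-164.3, 164.3]. Speed limits (degrees/s): [127.2, 127.2, 159.86, 180, 180, 180].

INTERFACE

Orientations are given as [roll, pitch, yaw] about the fixed x, y, z axes, in that order (R = Rz(yaw) Ry(pitch) Rx(roll)).
In Python, from bench import arm gives the robot as it stands.
- The arm moves only by the tool apply_moves, never from a script. Its argument "series" is a list that holds one entry, the list of rows, each a list of 6 numbers: the shift along the tool's x, y, z in cm, then the turn, a rotation vector about the tool's x, y, z in rad. A call has exactly 10 rows; each row shifts and turns the commanded pose from where the row before left it, along the tool's axes as they then stand; what a row does not reach is not made up. A row lasts 1/10 s, in which the tool goes at most 50 mm and 8.59 degrees, less where a joint would pass 70% of its speed; a pose out of reach is approached as far as the arm can. A call with a gripper value outside its range is refused whole. "hand" is the opening, from 0 (shut) to 1 (fully open), set as the call begins (left out, the last holds). The fingers move at their own pace and stop on an object; "grip_force" is the grip in N (left out, the last holds). Time passes only in rows, so rows that do not move let the fingers close, or fill a call up. It gives the time, the measured TCP pose, the force, the opening and the grip force at its end, in the units of the state.
- arm.read_state(): the state, without advancing time (a new reading comes with each control period).
- arm.capture(name): name is "scene" or "side" or "wrist"; returns a dict with "pixels" (420x560x3 uint8, red, green, blue), "vertical_fov" (degrees; the focal length in pixels is half the picture's height over the tangent of half this angle, whatever the lens; pixels are square), "cx", "cy" (the principal point, pixels), "rvec" (rotation vector, rad) and "tvec" (3), from world to camera coordinates, as OpenCV has them; the wrist camera has in their place "hand_eye" (4x4, takes a point from camera to tool coordinates, whose origin is the TCP and whose axes are the flange's). Camera axes: x right, y down, z forward; pixel columns grow to the right and rows downward; lengths in m; the calibration is good to about 2 mm. The wrist camera is an equidistant fisheye: a pixel r from the principal point sees the ray r / f radians off the axis. A picture is of the moment at which its call begins: read the wrist's pose just before it. There is no depth.
- arm.finish_job(): hands the job in; it is judged then, once.
The state is a dict: "clock": time; "joint_pos": joint angles; "joint_velocities": joint speeds; "joint_torque": joint torques, N m; "tool_pos": TCP position; "tcp_rot": TCP orientation; "contact_force": force on the tool from outside, world axes, zero at the start; "moment": the same for the moment, N m; "opening": finger opening in m; "finger_force": force on a finger pad.
Only numpy, scipy, OpenCV 4.12 (cv2) and the standard library are available. Lean on these libraries where they do the work, as an engineer would, in place of code of your own. Each camera call takes 0.05 s, during which the arm holds its last target. There are 200 camera calls.

## Working session

There is one attempt and no reset: what is moved stays moved. The work goes in short steps, Python scripts to look and compute and a tool call to move; the robot and the scene stay as the last step left them, time stands still between calls to the robot, and variables do not carry over. Pictures are saved under pics/ and viewed, at most 14 in all, crops included, and the job is handed in when it is done.

Besides the shell and the picture viewer there is one more tool, called after ">>>" by a JSON object that holds its "method" and its "body". apply_moves: Moves the arm, as the interface text tells. Its arguments: {"type":"object","properties":{"series":{"type":"array"},"hand":{"type":"number"},"grip_force":{"type":"number"}},"required":["series"]}

```bash
ls; mkdir -p pics; python3 - <<'E'
from bench import arm
import cv2,numpy as np
print(arm.read_state(), arm.grasp_offset)
for n in ["scene","side","wrist"]:
    c=arm.capture(n); cv2.imwrite(f"pics/{n}0.png",c["pixels"][:,:,::-1])
    print(n,{k:v for k,v in c.items() if k!="pixels"})
E
```

```text
pics
{'clock': 0.0, 'joint_pos': array([-4.84659829e+00,  2.01259044e+01,  9.46758927e+01, -6.56814389e-04,
        6.52650859e+01, -4.84604143e+00]), 'joint_velocities': array([ 0.03699117, -0.03404194, -0.03368677, -0.05330154, -0.06600523,
        0.1055068 ]), 'joint_torque': array([ 1.33101348e-03, -5.06107914e+01, -2.91406649e+01,  6.01447425e-06,
        4.57781483e-03,  4.96419239e-05]), 'tool_pos': array([5.49764018e-01, 4.95715027e-05, 3.03350404e-01]), 'tcp_rot': array([-1.79933306e+02, -5.05607535e-03,  8.99997154e+01]), 'contact_force': array([0.27962515, 0.46185111, 0.59101465]), 'moment': array([ 0.03663144, -0.01105914,  0.0033631 ]), 'finger_force': 0.0, 'opening': 0.0856408771662023} 0.0539
scene {'vertical_fov': 55.56414291560687, 'cx': 280.73875407049945, 'cy': 204.99269395813036, 'rvec': array([ 2.00127447, -0.85856789,  0.44019736]), 'tvec': array([-0.38958693,  0.26601746,  0.94098983])}
side {'vertical_fov': 56.39795147365302, 'cx': 282.12916367611496, 'cy': 216.5480132509877, 'rvec': array([ 1.9340692 , -0.30943827,  0.22124565]), 'tvec': array([-0.53881932,  0.1087716 ,  0.87408038])}
wrist {'vertical_fov': 65.70646984690485, 'cx': 278.665360919671, 'cy': 201.49922653636082, 'hand_eye': array([[-7.21917593e-04, -9.53401520e-01, -3.01703532e-01,
         7.68294700e-02],
       [ 9.99999722e-01, -7.44244912e-04, -4.09447062e-05,
        -7.14568489e-04],
       [-1.85504573e-04, -3.01703477e-01,  9.53401792e-01,
        -6.87856480e-02],
       [ 0.00000000e+00,  0.00000000e+00,  0.00000000e+00,
         1.00000000e+00]])}
```

View images.

View pics/scene0.png

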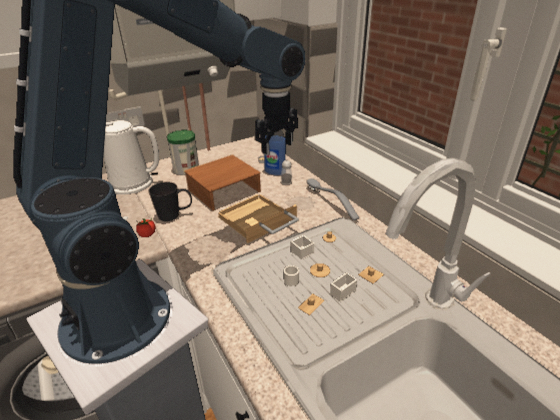

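View pics/side0.png

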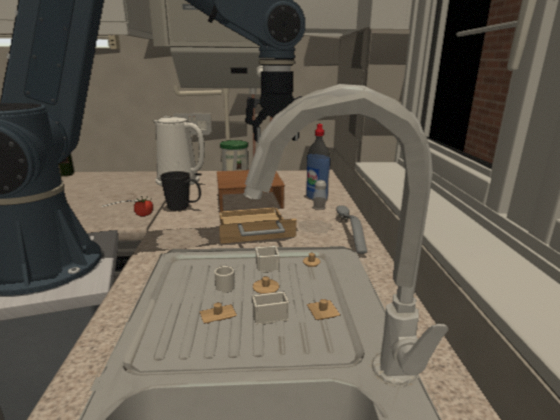

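View pics/wrist0.png

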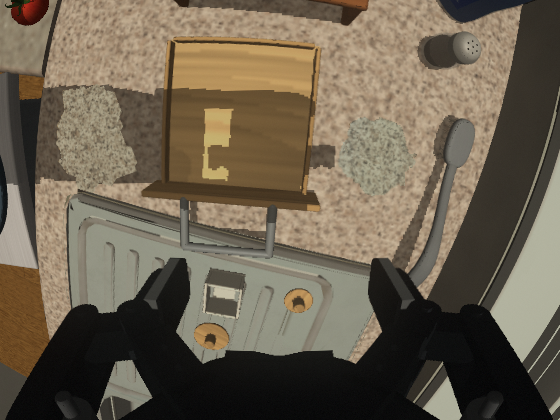

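```bash
cat > h.py <<'E'
import numpy as np,cv2
from scipy.spatial.transform import Rotation as R
from bench import arm
def tcp(s=None):
    s=s or arm.read_state(); T=np.eye(4)
    T[:3,:3]=R.from_euler('xyz',s['tcp_rot'],degrees=True).as_matrix(); T[:3,3]=s['tool_pos']; return T
def cam(n):
    T=tcp() if n=="wrist" else None
    c=arm.capture(n); c["f"]=c["pixels"].shape[0]/2/np.tan(np.radians(c["vertical_fov"]/2)); c["n"]=n
    if n=="wrist": c["T"]=T@c["hand_eye"]
    else:
        M=np.eye(4); M[:3,:3]=cv2.Rodrigues(c["rvec"])[0]; M[:3,3]=c["tvec"]; c["T"]=np.linalg.inv(M)
    return c
def ray(c,p):
    p=(np.atleast_2d(p).astype(float)-[c["cx"],c["cy"]])/c["f"]
    if c["n"]=="wrist":
        r=np.linalg.norm(p,axis=1,keepdims=True)+1e-9
        d=np.hstack([p/r*np.sin(r),np.cos(r)])
    else: d=np.hstack([p,np.ones((len(p),1))])
    d/=np.linalg.norm(d,axis=1,keepdims=True)
    return c["T"][:3,3],d@c["T"][:3,:3].T
def onz(c,p,z):
    o,d=ray(c,p); return o+d*((z-o[2])/d[:,2])[:,None]
def tri(c1,p1,c2,p2):
    out=[]
    for a,b in zip(np.atleast_2d(p1),np.atleast_2d(p2)):
        o1,d1=ray(c1,a);o2,d2=ray(c2,b);A=np.zeros((3,3));v=np.zeros(3)
        for o,d in((o1,d1[0]),(o2,d2[0])):
            P=np.eye(3)-np.outer(d,d);A+=P;v+=P@o
        out.append(np.linalg.solve(A,v))
    return np.array(out)
def proj(c,X):
    q=(np.atleast_2d(X)-c["T"][:3,3])@c["T"][:3,:3]
    if c["n"]=="wrist":
        h=np.linalg.norm(q[:,:2],axis=1,keepdims=True);return q[:,:2]/h*np.arctan2(h,q[:,2:])*c["f"]+[c["cx"],c["cy"]]
    return q[:,:2]/q[:,2:]*c["f"]+[c["cx"],c["cy"]]
def save(c,name): cv2.imwrite(f"pics/{name}.png",c["pixels"][:,:,::-1])
E
python3 - <<'E'
from h import *
np.set_printoptions(precision=3,suppress=True)
s,d,w=cam("scene"),cam("side"),cam("wrist")
print("sr,lr,sq,ob knobs",tri(s,[(329,234),(320,266),(372,269),(311,299)],d,[(312,257),(266,283),(323,303),(217,308)]))
print("pots sq sr ob",tri(s,[(302,243),(291,271),(343,283)],d,[(267,254),(224,273),(270,301)]))
print("wrist knob tops",onz(w,[(298,301),(210,338)],.02),onz(w,[(227,277)],.03))
print("drainer corner",onz(w,[(75,196),(378,268)],0.0))
print("tray panel top ends",onz(w,[(147,190),(317,207)],.0515),"far corners",onz(w,[(172,39),(318,49)],.020))
print("handle", onz(w,[(186,247),(270,254)],.048))
print("housing", onz(w,[(178,4),(358,20)],0))
print("housing scene roof", onz(s,[(186,175),(222,197),(260,181),(225,158)],.08))
E
```

```text
sr,lr,sq,ob knobs [[ 0.579 -0.179  0.018]
 [ 0.451 -0.25   0.017]
 [ 0.525 -0.361  0.026]
 [ 0.342 -0.311  0.022]]
pots sq sr ob [[ 0.478 -0.162  0.033]
 [ 0.372 -0.219  0.035]
 [ 0.431 -0.339  0.033]]
wrist knob tops [[ 0.574 -0.171  0.02 ]
 [ 0.45  -0.24   0.02 ]] [[ 0.486 -0.129  0.03 ]]
drainer corner [[ 0.268 -0.033  0.   ]
 [ 0.683 -0.135  0.   ]]
tray panel top ends [[ 0.406 -0.012  0.051]
 [ 0.589 -0.031  0.051]] far corners [[0.432 0.152 0.02 ]
 [0.591 0.135 0.02 ]]
handle [[ 0.444 -0.08   0.048]
 [ 0.539 -0.087  0.048]]
housing [[0.432 0.2   0.   ]
 [0.64  0.177 0.   ]]
housing scene roof [[0.443 0.337 0.08 ]
 [0.436 0.132 0.08 ]
 [0.585 0.118 0.08 ]
 [0.616 0.339 0.08 ]]
```

```bash
python3 - <<'E'
from h import *
np.set_printoptions(precision=3,suppress=True)
s,d=cam("scene"),cam("side")
print("faucet tip, top, base",tri(s,[(391,234),(455,165),(440,300)],d,[(253,195),(375,92),(398,365)]))
E
```

```text
faucet tip, top, base [[ 0.371 -0.472  0.281]
 [ 0.495 -0.514  0.395]
 [ 0.568 -0.528  0.01 ]]
```

>>> {"method": "apply_moves", "body": {"series": [[[-2.6, -1, -0.2, 0, 0, 0], [-2.6, -1, -0.2, 0, 0, 0], [-2.6, -1, -0.2, 0, 0, 0], [-2.6, -1, -0.2, 0, 0, 0], [-2.6, -1, -0.2, 0, 0, 0], [-2.6, -1, -0.2, 0, 0, 0], [-2.6, -1, -0.2, 0, 0, 0], [-2.6, -1, -0.2, 0, 0, 0], [0, 0, 0, 0, 0, 0], [0, 0, 0, 0, 0, 0]]]}}

```text
clock: 1.4
tool_pos: [0.4699, -0.2081, 0.3199]
tcp_rot: [180.0, -0.0, 89.9]
contact_force: [0.1, 0.8, 0.1]
opening: 0.0854
finger_force: 0.0
```

```bash
python3 - <<'E'
from h import *
w=cam("wrist");save(w,"w1")
E
```

```text
(no output)
```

View pics/w1.png

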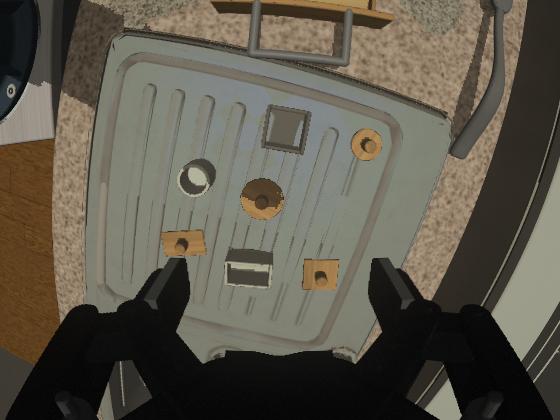

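```bash
cat > seg.py <<'E'
from h import *
np.set_printoptions(precision=4,suppress=True)
def wood(c):
    h=cv2.cvtColor(c["pixels"],cv2.COLOR_RGB2HSV); return cv2.inRange(h,(6,75,40),(26,255,255))
def blob(m,px,lo=150,hi=8000):
    n,l,st,ce=cv2.connectedComponentsWithStats(m)
    i=[k for k in range(1,n) if lo<st[k,4]<hi]
    k=min(i,key=lambda k:np.hypot(*(ce[k]-px))); 
    return (l==k).astype(np.uint8)*255
def outline(c,m,z):
    cs,_=cv2.findContours(m,cv2.RETR_EXTERNAL,cv2.CHAIN_APPROX_NONE)
    return onz(c,max(cs,key=cv2.contourArea)[:,0,:],z)[:,:2]
def rect(P):
    (x,y),(a,b),t=cv2.minAreaRect((P*1000).astype(np.float32))
    if a<b: a,b,t=b,a,t+90
    return np.array([x,y,a,b,(t+90)%180-90])   # mm, t=dir of long side
E
python3 - <<'E'
from seg import *
w=cam("wrist"); m=wood(w)
for n,p in dict(sr=(367,144),lr=(262,200),sq=(321,275),ob=(183,243)).items():
    P=outline(w,blob(m,p),.009); (x,y),r=cv2.minEnclosingCircle((P*1000).astype(np.float32)); print(n,rect(P),"circ",x,y,2*r)
h=cv2.cvtColor(w["pixels"],cv2.COLOR_RGB2HSV)
for y in (110,129,150): print([tuple(int(v) for v in h[y,x]) for x in (255,262,266,270,287,303,307,312,320)])
print([tuple(int(v) for v in h[177,x]) for x in range(170,222,4)])
g=cv2.cvtColor(w["pixels"],cv2.COLOR_RGB2BGR)[80:310,140:400]
cv2.imwrite("pics/z1.png",cv2.resize(g,None,fx=3,fy=2.6,interpolation=cv2.INTER_CUBIC))
E
```

```text
sr [ 574.4025 -179.3795   37.8311   37.8223    2.3669] circ 574.20751953125 -179.5952911376953 39.121620178222656
lr [ 447.5558 -248.0698   51.6772   51.2808    0.0511] circ 448.2105407714844 -248.1705322265625 53.37867736816406
sq [ 524.5615 -355.7352   47.6173   47.5842   -1.054 ] circ 524.7127075195312 -354.8558349609375 64.76467895507812
ob [ 342.1859 -308.6153   60.1208   35.9833    3.1424] circ 342.2656555175781 -308.509521484375 67.39118957519531
[(97, 16, 140), (100, 17, 139), (90, 5, 99), (25, 43, 71), (21, 50, 97), (100, 17, 138), (98, 15, 137), (102, 18, 141), (101, 15, 138)]
[(98, 15, 139), (33, 21, 132), (21, 46, 88), (44, 21, 133), (21, 49, 99), (21, 43, 60), (21, 48, 90), (99, 13, 136), (99, 13, 136)]
[(32, 25, 132), (45, 19, 137), (24, 35, 117), (47, 14, 127), (21, 47, 103), (22, 48, 95), (90, 9, 138), (85, 11, 137), (42, 25, 133)]
[(42, 28, 139), (41, 26, 137), (30, 32, 177), (20, 49, 63), (22, 44, 64), (31, 34, 178), (31, 34, 178), (31, 33, 177), (31, 36, 178), (22, 45, 101), (25, 46, 61), (24, 43, 60), (32, 27, 134)]
```

View pics/z1.png

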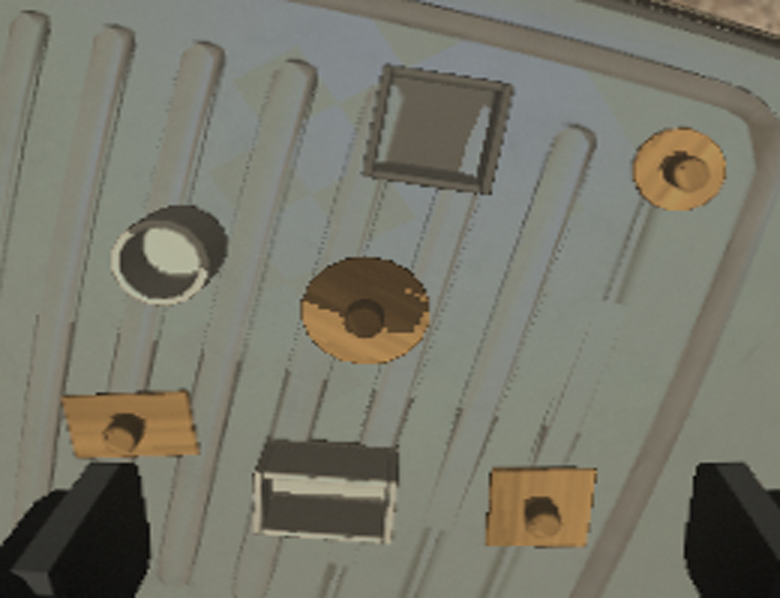

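```bash
python3 - <<'E'
from seg import *
w=cam("wrist")
z=lambda L:[(140+a/3,80+b/2.6) for a,b in L]
print("sqpot",rect(onz(w,z([(386,65),(513,85),(490,193),(366,172)]),.04)[:,:2]))
print("obpot",rect(onz(w,z([(253,472),(397,478),(392,543),(255,533)]),.04)[:,:2]))
e=onz(w,z([(112,255),(164,304),(210,259)]),.04); print("rpot",e)
E
```

```text
sqpot [ 477.5367 -160.4014   46.263    45.6257   80.4257]
obpot [ 431.23   -336.2573   58.6854   36.4049   -3.8224]
rpot [[ 0.3542 -0.2128  0.04  ]
 [ 0.3733 -0.2352  0.04  ]
 [ 0.3926 -0.215   0.04  ]]
```

>>> {"method": "apply_moves", "body": {"series": [[[1.19, 0.19, 2.9, 0, 0, 0], [1.19, 0.19, 2.9, 0, 0, 0], [1.19, 0.19, 2.9, 0, 0, 0], [1.2, 0.19, 2.9, 0, 0, 0], [0, 0, 3, 0, 0, 0.083], [0, 0, 3, 0, 0, 0.083], [0, 0, 3, 0, 0, 0], [0, 0, 2, 0, 0, 0], [0, 0, 1, 0, 0, 0], [0, 0, 0, 0, 0, 0]]]}}

```text
clock: 2.55
tool_pos: [0.4774, -0.1596, 0.0831]
tcp_rot: [-179.9, -0.0, 80.5]
contact_force: [0.5, -0.4, 0.1]
opening: 0.0854
finger_force: 0.0
```

>>> {"method": "apply_moves", "body": {"series": [[[0, 0, 0, 0, 0, 0], [0, 0, 0, 0, 0, 0], [0, 0, 0, 0, 0, 0], [0, 0, 0, 0, 0, 0], [0, 0, 0, 0, 0, 0], [0, 0, 0, 0, 0, 0], [0, 0, 0, 0, 0, 0], [0, 0, 0, 0, 0, 0], [0, 0, 0, 0, 0, 0], [0, 0, 0, 0, 0, 0]]], "hand": 0, "grip_force": 30}}

```text
clock: 3.55
tool_pos: [0.4781, -0.1605, 0.085]
tcp_rot: [179.9, 0.0, 80.5]
contact_force: [-0.4, 2.1, 7.5]
opening: 0.0476
finger_force: 31.5
```

>>> {"method": "apply_moves", "body": {"series": [[[0, 0, -2, 0, 0, 0], [0, 0, -3, 0, 0, 0], [0, 0, -3, 0, 0, 0], [2.7, 0, -3, 0, 0, 0], [2.7, 0, -3, 0, 0, 0], [2.7, 0, -2.5, 0, 0, 0], [2.7, 0, 0, 0, 0, 0], [2.7, 0, 0, 0, 0, 0], [2.6, -0.5, 0, 0, 0, 0], [0, 0, 0, 0, 0, 0]]]}}

```text
clock: 4.55
tool_pos: [0.4989, 0.0016, 0.2492]
tcp_rot: [180.0, -0.0, 80.6]
contact_force: [0.4, -0.3, -1.4]
opening: 0.0478
finger_force: 32.0
```

```bash
python3 - <<'E'
from seg import *
w=cam("wrist");print(arm.read_state()["tool_pos"],arm.read_state()["opening"])
cv2.imwrite("pics/t1.png",cv2.resize(w["pixels"][:,:,::-1],(800,600),interpolation=cv2.INTER_CUBIC))
E
```

```text
[0.4991 0.0004 0.2492] 0.047260219352587764
```

View pics/t1.png

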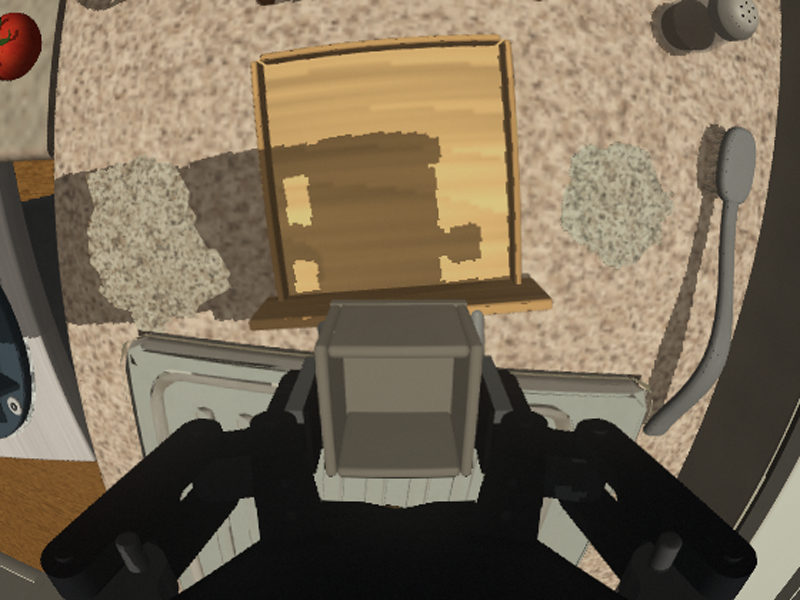

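```bash
python3 - <<'E'
from seg import *
w=cam("wrist")
z=lambda L:[(a*.7,b*.7) for a,b in L]
p=onz(w,z([(250,328),(552,304)]),.0515)[:,:2]; f=onz(w,z([(254,61),(511,38)]),.02)[:,:2]
i=onz(w,z([(273,297),(521,279),]),.02)[:,:2]
print(p,f,i)
loc=np.array([[-93,98],[-93,-98],[85,85],[85,-85]])/1000.; P=np.vstack([p,f])
a,b=loc-loc.mean(0),P-P.mean(0); U,S,V=np.linalg.svd(a.T@b); Rm=(U@V).T
t=P.mean(0)-Rm@loc.mean(0); print("tray",t,np.degrees(np.arctan2(Rm[1,0],Rm[0,0])),"res",(P-(loc@Rm.T+t))*1000)
E
```

```text
[[ 0.3989 -0.0181]
 [ 0.5914 -0.0335]] [[0.4289 0.1502]
 [0.5944 0.1367]] [[ 0.4089 -0.0092]
 [ 0.5797 -0.0244]]
tray [0.5037 0.0628] 84.94002179844884 res [[ 0.963   3.0822]
 [-1.7225  4.9354]
 [ 2.3196 -4.7878]
 [-1.5601 -3.2298]]
```

>>> {"method": "apply_moves", "body": {"series": [[[2.5, 0.7, 1, 0, 0, 0], [2.5, 0.7, 2, 0, 0, 0], [2.5, 0.7, 2, 0, 0, 0], [2.4, 0.67, 2, 0, 0, 0], [0, 0, 2.5, 0, 0, -0.04], [0, 0, 2.5, 0, 0, -0.037], [0, 0, 2, 0, 0, 0], [0, 0, 1, 0, 0, 0], [0, 0, 0.5, 0, 0, 0], [0, 0, 0.2, 0, 0, 0]]]}}

```text
clock: 5.65
tool_pos: [0.5432, 0.092, 0.0921]
tcp_rot: [180.0, -0.0, 84.9]
contact_force: [0.5, 0.2, -1.3]
opening: 0.0476
finger_force: 31.9
```

>>> {"method": "apply_moves", "body": {"series": [[[0, 0, 0, 0, 0, 0], [0, 0, 0, 0, 0, 0], [0, 0, 0, 0, 0, 0], [0, 0, 0, 0, 0, 0], [0, 0, 0.2, 0, 0, 0], [0, 0, 0, 0, 0, 0], [0, 0, 0, 0, 0, 0], [0, 0, 0, 0, 0, 0], [0, 0, 0, 0, 0, 0], [0, 0, 0, 0, 0, 0]]]}}

```text
clock: 6.65
tool_pos: [0.5432, 0.0925, 0.0905]
tcp_rot: [180.0, -0.0, 84.9]
contact_force: [-1.7, -0.4, 6.1]
opening: 0.0476
finger_force: 33.0
```

>>> {"method": "apply_moves", "body": {"series": [[[0, 0, 0, 0, 0, 0], [0, 0, 0, 0, 0, 0], [0, 0, 0, 0, 0, 0], [0, 0, 0, 0, 0, 0], [0, 0, -1, 0, 0, 0], [0, 0, -2, 0, 0, 0], [0, 0, -3, 0, 0, 0], [0, 0, -3, 0, 0, 0], [0, 0, -3, 0, 0, 0], [0, 0, -3, 0, 0, 0]]], "hand": 0.68}}

```text
clock: 7.65
tool_pos: [0.5427, 0.0924, 0.2419]
tcp_rot: [180.0, -0.0, 84.9]
contact_force: [1.1, 0.9, -0.7]
opening: 0.0579
finger_force: 0.0
```

>>> {"method": "apply_moves", "body": {"series": [[[-4, -1.77, 0, 0, 0, 0], [-4, -1.77, 0, 0, 0, 0], [-4, -1.77, 0, 0, 0, 0], [-4, -1.77, 0, 0, 0, 0], [-4, -1.77, 0, 0, 0, 0], [-4, -1.77, 0, 0, 0, 0], [-4, -1.77, 0, 0, 0, 0], [-4, -1.77, 0, 0, 0, 0], [0, 0, 0, 0, 0, 0], [0, 0, 0, 0, 0, 0]]], "hand": 0.8}}

```text
clock: 8.65
tool_pos: [0.3731, -0.2143, 0.2404]
tcp_rot: [180.0, 0.0, 84.8]
contact_force: [-0.3, 0.5, 0.8]
opening: 0.0685
finger_force: 0.0
```

```bash
python3 - <<'E'
from seg import *
w=cam("wrist");s=arm.read_state();print(s["tool_pos"],s["tcp_rot"],s["opening"])
cv2.imwrite("pics/r1.png",cv2.resize(w["pixels"][:,:,::-1],(800,600),interpolation=cv2.INTER_CUBIC))
sc=cam("scene");save(sc,"s1")
E
```

```text
[ 0.3735 -0.2136  0.2403] [179.9765   0.004   84.8632] 0.0682251556114198
```

View pics/r1.png

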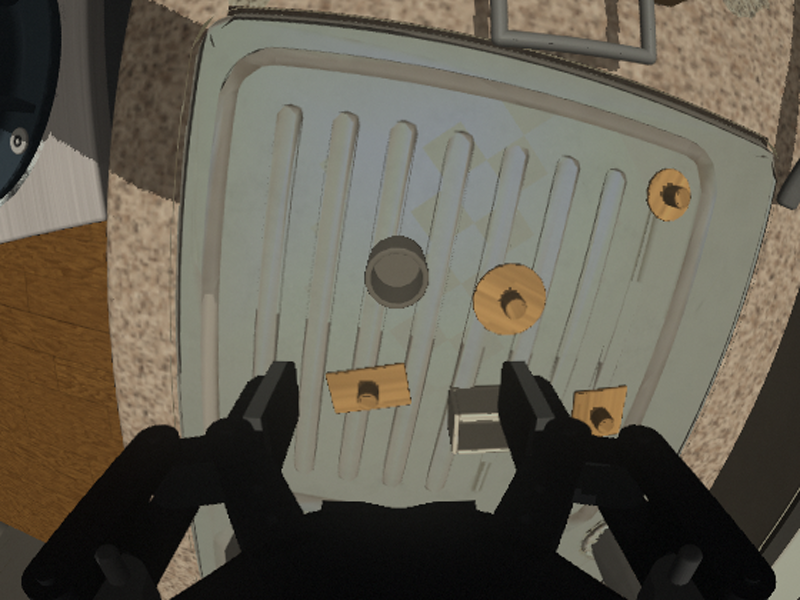

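```bash
python3 - <<'E'
from seg import *
w=cam("wrist"); z=lambda L:[(a*.7,b*.7) for a,b in L]
print("rpot ",onz(w,z([(397,278),(366,275),(429,275),(397,308)]),.04))
print("ob pot left top corner", onz(w,z([(450,420)]),.04))
m=wood(w)
for n,p in dict(sr=(668,195),lr=(510,300),ob=(370,388),sq=(600,410)).items():
    P=outline(w,blob(m,(p[0]*.7,p[1]*.7)),.009); print(n,rect(P))
E
```

```text
rpot  [[ 0.3723 -0.2151  0.04  ]
 [ 0.3538 -0.2116  0.04  ]
 [ 0.3917 -0.215   0.04  ]
 [ 0.3706 -0.2343  0.04  ]]
ob pot left top corner [[ 0.3996 -0.32    0.04  ]]
sr [ 572.6689 -180.004    39.1774   38.0285    0.5662]
lr [ 447.0165 -248.042    52.5868   51.8667   -5.5667]
ob [ 341.6435 -308.3096   59.2431   36.3905    3.6175]
sq [ 523.525  -354.5348   48.5974   47.9212   88.1945]
```

View pics/s1.png

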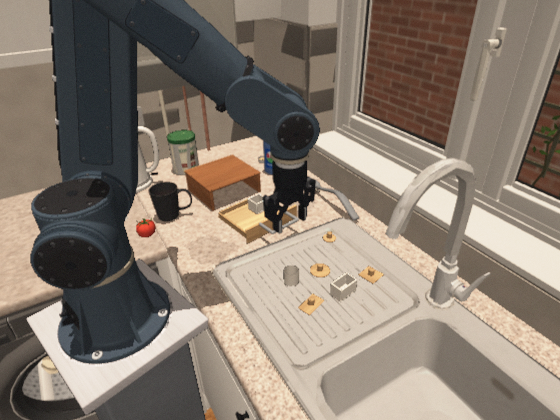

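>>> {"method": "apply_moves", "body": {"series": [[[-0.15, -0.05, 2, 0, 0, 0], [0, 0, 3, 0, 0, 0], [0, 0, 3, 0, 0, 0], [0, 0, 3, 0, 0, 0], [0, 0, 2.5, 0, 0, 0], [0, 0, 1.4, 0, 0, 0], [0, 0, 0.6, 0, 0, 0], [0, 0, 0, 0, 0, 0], [0, 0, 0, 0, 0, 0], [0, 0, 0, 0, 0, 0]]], "hand": 0.65}}

```text
clock: 9.8
tool_pos: [0.3733, -0.2153, 0.0856]
tcp_rot: [179.9, 0.0, 84.9]
contact_force: [-0.2, -0.4, -0.5]
opening: 0.0551
finger_force: 0.0
```

>>> {"method": "apply_moves", "body": {"series": [[[0, 0, 0, 0, 0, 0], [0, 0, 0, 0, 0, 0], [0, 0, 0, 0, 0, 0], [0, 0, 0, 0, 0, 0], [0, 0, 0, 0, 0, 0], [0, 0, 0, 0, 0, 0], [0, 0, 0, 0, 0, 0], [0, 0, 0, 0, 0, 0], [0, 0, 0, 0, 0, 0], [0, 0, 0, 0, 0, 0]]], "hand": 0}}

```text
clock: 10.8
tool_pos: [0.3731, -0.2154, 0.0857]
tcp_rot: [179.9, 0.0, 84.9]
contact_force: [-0.9, 1.7, 9.2]
opening: 0.0395
finger_force: 29.1
```

>>> {"method": "apply_moves", "body": {"series": [[[0, 0, -3, 0, 0, 0], [0, 0, -4, 0, 0, 0], [4.03, 0.82, -3, 0, 0, 0], [4.03, 0.82, -2, 0, 0, 0], [4.03, 0.82, 0, 0, 0, 0], [4.03, 0.82, 0, 0, 0, 0], [4.03, 0.82, 0, 0, 0, 0], [4.03, 0.82, 0, 0, 0, 0], [4.03, 0.82, 0, 0, 0, 0], [4.03, 0.82, 0, 0, 0, 0]]]}}

```text
clock: 11.8
tool_pos: [0.4667, 0.1011, 0.2047]
tcp_rot: [180.0, -0.0, 84.9]
contact_force: [0.7, -1.3, 0.3]
opening: 0.0394
finger_force: 31.2
```

>>> {"method": "apply_moves", "body": {"series": [[[0, 0, 1, 0, 0, 0], [0, 0, 3, 0, 0, 0], [0, 0, 3, 0, 0, 0], [0, 0, 2, 0, 0, 0], [0, 0, 1.5, 0, 0, 0], [0, 0, 0.5, 0, 0, 0], [0, 0, 0.3, 0, 0, 0], [0, 0, 0.1, 0, 0, 0], [0, 0, 0, 0, 0, 0], [0, 0, 0, 0, 0, 0]]]}}

```text
clock: 12.8
tool_pos: [0.4668, 0.0992, 0.0912]
tcp_rot: [179.9, -0.0, 84.9]
contact_force: [-2.6, -1.5, 7.5]
opening: 0.0392
finger_force: 31.8
```

>>> {"method": "apply_moves", "body": {"series": [[[0, 0, 0, 0, 0, 0], [0, 0, 0, 0, 0, 0], [0, 0, 0, 0, 0, 0], [0, 0, 0, 0, 0, 0], [0, 0, -1, 0, 0, 0], [0, 0, -2, 0, 0, 0], [0, 0, -3, 0, 0, 0], [0, 0, -3, 0, 0, 0], [0, 0, -3, 0, 0, 0], [0, 0, -2, 0, 0, 0]]], "hand": 0.57}}

```text
clock: 13.8
tool_pos: [0.4668, 0.0995, 0.2331]
tcp_rot: [179.9, -0.0, 84.9]
contact_force: [0.3, 0.3, -0.5]
opening: 0.0486
finger_force: 0.0
```

>>> {"method": "apply_moves", "body": {"series": [[[-4.37, 0.03, 0, 0, 0, 0], [-4.37, 0.03, 0, 0, 0, 0], [-4.37, 0.03, 0, 0, 0, 0], [-4.37, 0.03, 0, 0, 0, 0], [-4.37, 0.03, 0, 0, 0, 0], [-4.37, 0.03, 0, 0, 0, 0], [-4.37, 0.03, 0, 0, 0, 0], [-4.37, 0.03, 0, 0, 0, 0], [-4.37, 0.03, 0, 0, 0, 0], [-4.37, 0.03, 0, 0, 0, 0]]], "hand": 0.9}}

```text
clock: 14.8
tool_pos: [0.4302, -0.3379, 0.2312]
tcp_rot: [180.0, 0.0, 84.9]
contact_force: [0.5, 0.2, 0.1]
opening: 0.0769
finger_force: 0.0
```

```bash
python3 - <<'E'
from seg import *
w=cam("wrist");s=arm.read_state();print(s["tool_pos"],s["tcp_rot"],s["opening"])
cv2.imwrite("pics/o1.png",cv2.resize(w["pixels"][60:330,140:420][:,:,::-1],(800,600),interpolation=cv2.INTER_CUBIC))
E
```

```text
[ 0.4298 -0.3431  0.2314] [179.8923   0.1809  84.7737] 0.0770123089003618
```

View pics/o1.png

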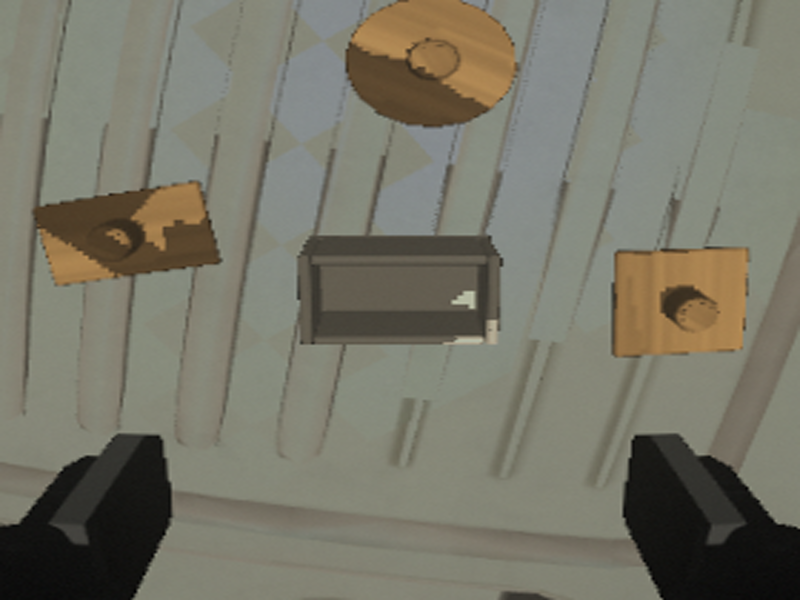

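```bash
python3 - <<'E'
from seg import *
cam("wrist");cam("wrist");w=cam("wrist");s=arm.read_state();print(s["tool_pos"],s["tcp_rot"],s["opening"])
h=cv2.cvtColor(w["pixels"],cv2.COLOR_RGB2HSV); m=((h[...,1]>32)&(h[...,0]<28)).astype(np.uint8)*255
m[wood(w)>0]=0; m=cv2.morphologyEx(m,cv2.MORPH_OPEN,np.ones((3,3)))
b=blob(m,(280,195)); x,y,W,H=cv2.boundingRect(b); print(x,y,W,H)
cv2.imwrite("pics/m.png",b)
P=outline(w,b,.04); print(rect(P), P.min(0),P.max(0))
R2=np.array([[np.cos(np.radians(-5.1)),np.sin(np.radians(-5.1))]]); 
m=wood(w)
for n,p in dict(lr=(290,87),ob=(185,165),sq=(378,196)).items(): print(n,rect(outline(w,blob(m,p),.009)))
E
```

```text
[ 0.4303 -0.3365  0.2306] [-179.9916   -0.0147   84.8087] 0.07709435852707917
244 166 72 50
[ 430.2432 -334.1546   59.3594   42.3853   -5.2004] [ 0.3993 -0.3571] [ 0.4608 -0.3108]
lr [ 447.8497 -249.0788   52.0911   51.0727   85.1996]
ob [ 342.3527 -309.4932   59.3576   35.4468    4.3051]
sq [ 524.4027 -355.8826   47.7852   47.1404   88.6355]
```

>>> {"method": "apply_moves", "body": {"series": [[[0, 0, 2, 0, 0, 0], [0, 0, 3, 0, 0, 0], [0, 0, 3, 0, 0, 0], [0, 0, 3, 0, 0, 0], [0, 0, 2, 0, 0, 0], [0, 0, 1, 0, 0, 0], [0, 0, 0.5, 0, 0, 0], [0, 0, 0, 0, 0, 0], [0, 0, 0, 0, 0, 0], [0, 0, 0, 0, 0, 0]]], "hand": 0.82}}

```text
clock: 16.0
tool_pos: [0.4311, -0.3364, 0.0863]
tcp_rot: [179.9, 0.1, 84.9]
contact_force: [-0.4, 0.0, 0.4]
opening: 0.0697
finger_force: 0.0
```

>>> {"method": "apply_moves", "body": {"series": [[[0, 0, 0, 0, 0, 0], [0, 0, 0, 0, 0, 0], [0, 0, 0, 0, 0, 0], [0, 0, 0, 0, 0, 0], [0, 0, 0, 0, 0, 0], [0, 0, 0, 0, 0, 0], [0, 0, 0, 0, 0, 0], [0, 0, 0, 0, 0, 0], [0, 0, 0, 0, 0, 0], [0, 0, 0, 0, 0, 0]]], "hand": 0}}

```text
clock: 17.0
tool_pos: [0.431, -0.3364, 0.0862]
tcp_rot: [179.9, 0.0, 84.9]
contact_force: [-0.2, 1.3, 6.2]
opening: 0.0593
finger_force: 32.4
```

>>> {"method": "apply_moves", "body": {"series": [[[0, 0, -3, 0, 0, 0], [4, 0.41, -4, 0, 0, 0], [4, 0.41, -4, 0, 0, 0], [4, 0.41, -1, 0, 0, 0], [4, 0.41, 0, 0, 0, 0], [4, 0.41, 0, 0, 0, 0], [4, 0.41, 0, 0, 0, 0], [4, 0.41, 0, 0, 0, 0], [4, 0.41, 0, 0, 0, 0], [4, 0.41, 0, 0, 0, 0]]]}}

```text
clock: 18.0
tool_pos: [0.4977, 0.0114, 0.1962]
tcp_rot: [180.0, -0.0, 84.9]
contact_force: [0.5, -1.2, -1.0]
opening: 0.0593
finger_force: 34.1
```

>>> {"method": "apply_moves", "body": {"series": [[[0, 0, 0.5, 0, 0, 0], [0, 0, 2, 0, 0, 0], [0, 0, 3, 0, 0, 0], [0, 0, 3, 0, 0, 0], [0, 0, 2, 0, 0, 0], [0, 0, 0.6, 0, 0, 0], [0, 0, 0.3, 0, 0, 0], [0, 0, 0.1, 0, 0, 0], [0, 0, 0.1, 0, 0, 0], [0, 0, 0, 0, 0, 0]]]}}

```text
clock: 19.0
tool_pos: [0.497, 0.0095, 0.0836]
tcp_rot: [-179.9, 0.0, 84.9]
contact_force: [-25.3, 1.0, 70.0]
opening: 0.0594
finger_force: 53.8
```

>>> {"method": "apply_moves", "body": {"series": [[[0, 0, -0.3, 0, 0, 0], [0, 0, -0.3, 0, 0, 0], [0, 0, -0.2, 0, 0, 0], [0, 0, 0, 0, 0, 0], [0, 0, 0, 0, 0, 0], [0, 0, 0, 0, 0, 0], [0, 0, 0, 0, 0, 0], [0, 0, 0, 0, 0, 0], [0, 0, 0, 0, 0, 0], [0, 0, 0, 0, 0, 0]]]}}

```text
clock: 20.0
tool_pos: [0.4977, 0.0098, 0.0878]
tcp_rot: [-180.0, 0.0, 84.9]
contact_force: [-0.7, 0.0, -1.8]
opening: 0.059
finger_force: 45.3
```

Now release, rise and view the tray.

>>> {"method": "apply_moves", "body": {"series": [[[0, 0, 0, 0, 0, 0], [0, 0, 0.1, 0, 0, 0], [0, 0, 0, 0, 0, 0], [0, 0, 0, 0, 0, 0], [0, 0, 0, 0, 0, 0], [0, 0, 0, 0, 0, 0], [0, 0, 0, 0, 0, 0], [0, 0, 0, 0, 0, 0], [0, 0, 0, 0, 0, 0], [0, 0, 0, 0, 0, 0]]]}}

```text
clock: 21.0
tool_pos: [0.4977, 0.0098, 0.0869]
tcp_rot: [-180.0, 0.0, 84.9]
contact_force: [0.1, 0.4, -1.3]
opening: 0.0595
finger_force: 45.3
```

>>> {"method": "apply_moves", "body": {"series": [[[0, 0, 0, 0, 0, 0], [0, 0, 0, 0, 0, 0], [0, 0, 0, 0, 0, 0], [0, 0, 0, 0, 0, 0], [0, 0, -1, 0, 0, 0], [0, 0, -3, 0, 0, 0], [0, 0, -4, 0, 0, 0], [0, 0, -4, 0, 0, 0], [0, 0, -4, 0, 0, 0], [0, 0, -2, 0, 0, 0]]], "hand": 0.8}}

```text
clock: 22.0
tool_pos: [0.4982, 0.0098, 0.271]
tcp_rot: [179.7, -0.0, 84.9]
contact_force: [0.3, 0.7, 0.5]
opening: 0.0682
finger_force: 0.0
```

>>> {"method": "apply_moves", "body": {"series": [[[0, 0, -2, 0, 0, 0], [0, 0, 0, 0, 0, 0], [0, 0, 0, 0, 0, 0], [0, 0, 0, 0, 0, 0], [0, 0, 0, 0, 0, 0], [0, 0, 0, 0, 0, 0], [0, 0, 0, 0, 0, 0], [0, 0, 0, 0, 0, 0], [0, 0, 0, 0, 0, 0], [0, 0, 0, 0, 0, 0]]]}}

```text
clock: 23.0
tool_pos: [0.4977, 0.0098, 0.2869]
tcp_rot: [-180.0, -0.0, 84.9]
contact_force: [-0.4, -1.0, -0.2]
opening: 0.0683
finger_force: 0.0
```

```bash
python3 - <<'E'
from seg import *
import pickle
w=cam("wrist");s=arm.read_state();print(s["tool_pos"],s["tcp_rot"],s["opening"])
pickle.dump(w,open("t2.pkl","wb"))
cv2.imwrite("pics/t2.png",cv2.resize(w["pixels"][0:300,100:500][:,:,::-1],(800,600),interpolation=cv2.INTER_CUBIC))
E
```

```text
[0.4977 0.0098 0.2869] [179.998    0.0001  84.9006] 0.06825346894772027
```

View pics/t2.png

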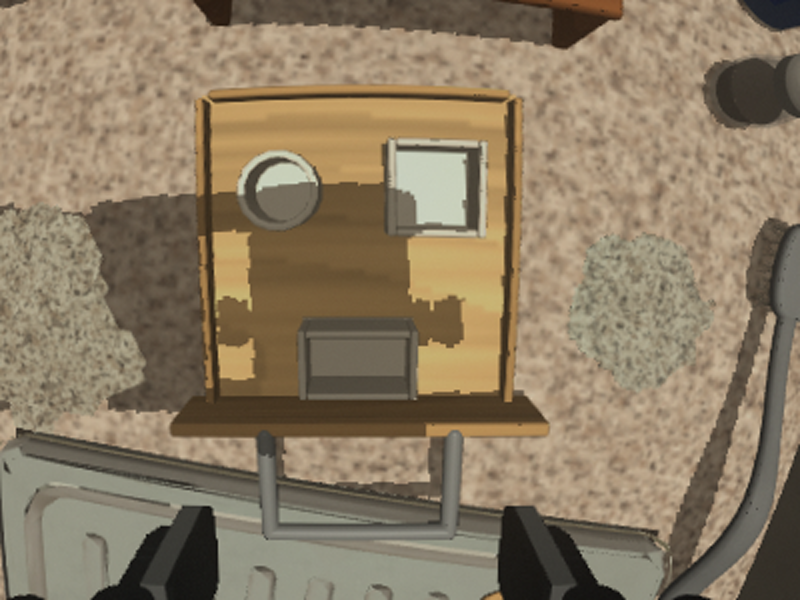

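```bash
python3 - <<'E'
from seg import *
import pickle
w=pickle.load(open("t2.pkl","rb"))
z=lambda L:[(100+a/2,b/2) for a,b in L]
print("cam",w["T"][:3,3])
r=onz(w,z([(237,191),(321,190),(278,150),(279,231)]),.044); print("round",(r[0]+r[1])/2,(r[2]+r[3])/2, np.linalg.norm(r[0]-r[1]),np.linalg.norm(r[2]-r[3]))
q=onz(w,z([(390,139),(488,141),(485,238),(388,237)]),.044);print("sq",q.mean(0),rect(q[:,:2]))
o=onz(w,z([(300,336),(417,336),(417,400),(302,400)]),.044);print("ob",o.mean(0),rect(o[:,:2]))
p=onz(w,z([(170,436),(549,436)]),.0515);print("panel outer top",p.mean(0),np.linalg.norm(p[0]-p[1]), np.degrees(np.arctan2(*(p[1]-p[0])[1::-1])))
f=onz(w,z([(198,99),(521,99)]),.02);print("far outer",f.mean(0),np.linalg.norm(f[0]-f[1]),np.degrees(np.arctan2(*(f[1]-f[0])[1::-1])))
hh=onz(w,z([(265,532),(460,532)]),.048);print("handle",hh,hh.mean(0))
print("housing legs bottoms inner/outer",onz(w,z([(212,26),(230,22),(555,47),(568,47),(622,16)]),0.0))
E
```

```text
cam [0.5038 0.0863 0.3556]
round [0.4674 0.0966 0.044 ] [0.4673 0.0965 0.044 ] 0.04016007648778062 0.039073834866987095
sq [0.5427 0.0908 0.044 ] [542.7236  90.8201  48.3817  46.7829  84.0649]
ob [0.4975 0.006  0.044 ] [497.6284   5.9569  58.0977  32.8327  -5.1335]
panel outer top [ 0.4948 -0.0273  0.0515] 0.19473780485995826 -5.149081466338093
far outer [0.5102 0.1437 0.02  ] 0.16608371520904386 -5.076553321841939
handle [[ 0.4389 -0.079   0.048 ]
 [ 0.544  -0.0886  0.048 ]] [ 0.4914 -0.0838  0.048 ]
housing legs bottoms inner/outer [[0.4342 0.1962 0.    ]
 [0.4443 0.1969 0.    ]
 [0.6209 0.1698 0.    ]
 [0.6287 0.17   0.    ]
 [0.6644 0.1906 0.    ]]
```

```bash
python3 - <<'E'
from seg import *
import pickle
w=pickle.load(open("t2.pkl","rb"))
H=w["hand_eye"]; w2=dict(w); w2["T"]=H
for p,yy in (((207.5,253.5),-.0341),((349.5,253.5),.0341)):
    o,d=ray(w2,p); t=(yy-o[1])/d[0,1]; print("tip at y",yy,o+t*d[0])
g=w["pixels"].astype(int)
for c in (265,279,295): print(c,[int(v) for v in g[154:206,c].sum(1)//3])
print([int(v) for v in g[180,244:316].sum(1)//3])
o=onz(w,[(279,r) for r in range(155,204,4)],.044);print(o[:,1])
E
```

```text
tip at y -0.0341 [ 0.0086 -0.0341  0.0658]
tip at y 0.0341 [0.0054 0.0341 0.0721]
265 [89, 89, 88, 87, 80, 78, 70, 70, 70, 72, 72, 82, 104, 102, 87, 82, 100, 100, 100, 100, 101, 100, 99, 100, 99, 100, 101, 101, 101, 101, 99, 101, 99, 98, 72, 71, 71, 70, 71, 71, 69, 72, 75, 100, 106, 91, 51, 51, 51, 52, 53, 55]
279 [89, 89, 88, 86, 79, 78, 71, 71, 72, 71, 73, 84, 105, 102, 87, 83, 101, 99, 100, 100, 100, 99, 100, 101, 100, 101, 102, 100, 101, 100, 100, 100, 99, 99, 70, 69, 71, 72, 72, 72, 72, 72, 75, 103, 104, 89, 49, 49, 51, 53, 55, 54]
295 [88, 88, 87, 86, 80, 80, 72, 74, 73, 72, 74, 85, 105, 103, 88, 83, 100, 100, 101, 101, 100, 101, 100, 101, 102, 101, 101, 102, 101, 102, 99, 101, 101, 100, 72, 72, 72, 73, 71, 73, 74, 73, 76, 104, 106, 90, 50, 51, 54, 55, 56, 54]
[92, 93, 91, 93, 77, 97, 100, 98, 80, 60, 59, 86, 99, 99, 99, 101, 99, 100, 100, 100, 99, 101, 101, 100, 100, 99, 100, 101, 99, 101, 100, 101, 100, 100, 100, 102, 101, 100, 99, 101, 100, 100, 100, 101, 100, 101, 100, 100, 101, 101, 99, 101, 102, 101, 100, 101, 100, 102, 85, 66, 62, 87, 100, 101, 94, 149, 162, 161, 162, 161, 161, 162]
[ 0.0351  0.0312  0.0272  0.0233  0.0193  0.0153  0.0112  0.0072  0.0031
 -0.001  -0.0051 -0.0093 -0.0135]
```

>>> {"method": "apply_moves", "body": {"series": [[[0, 0, 1, 0, 0, -0.08], [0, 0, 1, 0, 0, -0.077], [-3.85, -2.21, 0, 0, 0, 0], [-3.85, -2.21, 0, 0, 0, 0], [-3.85, -2.21, 0, 0, 0, 0], [-3.85, -2.21, 0, 0, 0, 0], [-3.85, -2.21, 0, 0, 0, 0], [-3.85, -2.21, 0, 0, 0, 0], [-3.85, -2.21, 0, 0, 0, 0], [-3.85, -2.21, 0, 0, 0, 0]]], "hand": 0.5}}

```text
clock: 24.05
tool_pos: [0.3412, -0.311, 0.2671]
tcp_rot: [180.0, 0.0, 93.9]
contact_force: [1.1, -0.2, 0.5]
opening: 0.0428
finger_force: 0.0
```

>>> {"method": "apply_moves", "body": {"series": [[[0, 0, 1, 0, 0, 0], [0, 0, 3, 0, 0, 0], [0, 0, 3, 0, 0, 0], [0, 0, 1, 0, 0, 0], [0, 0, 0, 0, 0, 0], [0, 0, 0, 0, 0, 0], [0, 0, 0, 0, 0, 0], [0, 0, 0, 0, 0, 0], [0, 0, 0, 0, 0, 0], [0, 0, 0, 0, 0, 0]]]}}

```text
clock: 25.05
tool_pos: [0.3423, -0.3095, 0.1872]
tcp_rot: [180.0, 0.0, 93.9]
contact_force: [-0.3, 0.1, 0.1]
opening: 0.0426
finger_force: 0.0
```

```bash
python3 - <<'E'
from seg import *
w=cam("wrist");print(w["T"][:3,3]);save(w,"o2")
m=wood(w); n,l,st,ce=cv2.connectedComponentsWithStats(m)
for k in range(1,n):
    if 300<st[k,4]<9000: print(st[k],ce[k].round(),rect(outline(w,(l==k).astype(np.uint8)*255,.009)))
E
```

```text
[ 0.3363 -0.2329  0.256 ]
[519  65  33  41 967] [534.  85.] [ 572.9964 -181.4633   41.7744   39.6526  -28.1249]
[ 384  105   59   64 2986] [413. 136.] [ 446.7301 -249.3365   52.4896   51.7236    8.3725]
[ 241  178   75   43 3158] [278. 199.] [ 341.1904 -309.2398   58.805    35.1362    3.8454]
[ 437  234   51   45 1734] [462. 256.] [ 522.5884 -354.9345   48.9112   47.2213   -1.467 ]
```

>>> {"method": "apply_moves", "body": {"series": [[[0, -0.1, 2, 0, 0, 0], [0, 0, 3, 0, 0, 0], [0, 0, 3, 0, 0, 0], [0, 0, 1.3, 0, 0, 0], [0, 0, 0.5, 0, 0, 0], [0, 0, 0, 0, 0, 0], [0, 0, 0, 0, 0, 0], [0, 0, 0, 0, 0, 0], [0, 0, 0, 0, 0, 0], [0, 0, 0, 0, 0, 0]]]}}

```text
clock: 26.1
tool_pos: [0.3413, -0.3097, 0.0893]
tcp_rot: [180.0, 0.0, 93.9]
contact_force: [0.4, 0.2, 0.0]
opening: 0.0427
finger_force: 0.0
```

>>> {"method": "apply_moves", "body": {"series": [[[0, 0, 0, 0, 0, 0], [0, 0, 0, 0, 0, 0], [0, 0, 0, 0, 0, 0], [0, 0, 0, 0, 0, 0], [0, 0, 0, 0, 0, 0], [0, 0, 0, 0, 0, 0], [0, 0, 0, 0, 0, 0], [0, 0, 0, 0, 0, 0], [0, 0, 0, 0, 0, 0], [0, 0, 0, 0, 0, 0]]], "hand": 0}}

```text
clock: 27.1
tool_pos: [0.3412, -0.3096, 0.089]
tcp_rot: [180.0, 0.0, 93.9]
contact_force: [-1.2, 0.5, 6.1]
opening: 0.0143
finger_force: 29.2
```

>>> {"method": "apply_moves", "body": {"series": [[[0, 0, -4, 0, 0, 0.08], [0, 0, -4, 0, 0, 0.077], [4.12, 1.6, -2, 0, 0, 0], [4.12, 1.6, -2, 0, 0, 0], [4.12, 1.6, -1, 0, 0, 0], [4.12, 1.6, 0, 0, 0, 0], [4.12, 1.6, 0, 0, 0, 0], [4.12, 1.6, 0, 0, 0, 0], [4.12, 1.6, 0, 0, 0, 0], [4.12, 1.6, 0, 0, 0, 0]]]}}

```text
clock: 28.1
tool_pos: [0.4985, 0.0092, 0.2188]
tcp_rot: [-180.0, 0.0, 84.9]
contact_force: [1.1, -0.8, -1.2]
opening: 0.014
finger_force: 29.3
```

>>> {"method": "apply_moves", "body": {"series": [[[0, 0, 0, 0, 0, 0], [0, 0, 0, 0, 0, 0], [0, 0, 0, 0, 0, 0], [0, 0, 0, 0, 0, 0], [0, 0, 0, 0, 0, 0], [0, 0, 0, 0, 0, 0], [0, 0, 0, 0, 0, 0], [0, 0, 0, 0, 0, 0], [0, 0, 0, 0, 0, 0], [0, 0, 0, 0, 0, 0]]]}}

```text
clock: 29.1
tool_pos: [0.498, 0.0074, 0.2189]
tcp_rot: [180.0, 0.0, 84.9]
contact_force: [-0.4, -0.8, -0.1]
opening: 0.0144
finger_force: 29.4
```

```bash
python3 - <<'E'
from seg import *
w=cam("wrist"); w2=dict(w); w2["T"]=w["hand_eye"]
g=w["pixels"]; cv2.imwrite("pics/l1.png",cv2.resize(g[40:310,140:420][:,:,::-1],(800,600),interpolation=cv2.INTER_CUBIC))
s=arm.read_state();print(s["tool_pos"],s["tcp_rot"])
E
```

```text
[0.498  0.0074 0.2189] [-179.9999   -0.0003   84.9052]
```

View pics/l1.png

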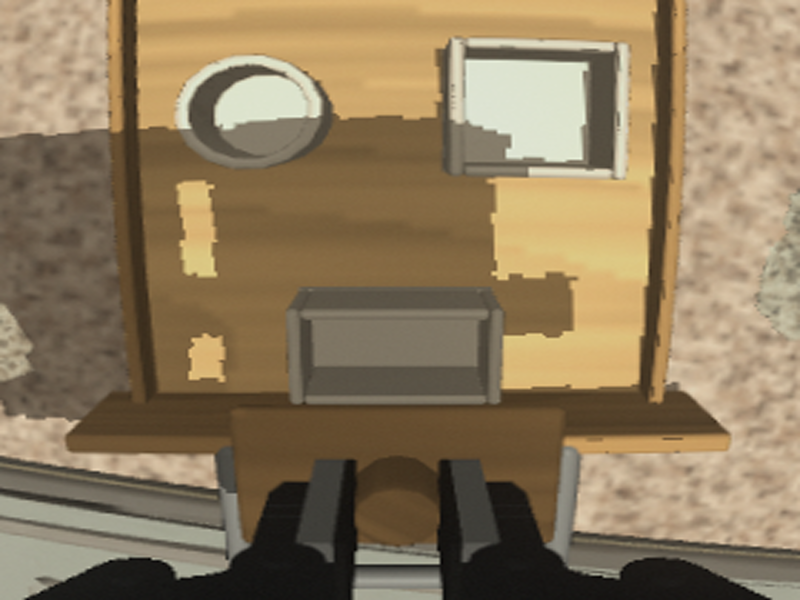

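```bash
python3 - <<'E'
from seg import *
w=cam("wrist"); w2=dict(w); w2["T"]=w["hand_eye"]
g=w["pixels"].astype(int).sum(2)//3
z=lambda X,Y:(140+X*.35,40+Y*.45)
for c in (265,293): print([int(v) for v in g[170:232,c]])
print("lid front edge tool", onz(w2,[z(398,407),z(232,408),z(565,408)],.079))
for zz in (.044,): print("pot rim", onz(w,[z(395,310),z(395,404),z(288,360),z(502,360)],zz))
print("round",onz(w,[z(177,112),z(331,112),z(255,55),z(253,168)],.044))
print("sq",onz(w,[z(447,40),z(630,42),z(627,180),z(450,177)],.044).mean(0))
E
```

```text
[87, 80, 81, 80, 80, 81, 82, 80, 83, 100, 115, 121, 110, 103, 112, 114, 114, 114, 114, 114, 113, 114, 113, 113, 113, 114, 114, 113, 114, 114, 114, 113, 114, 113, 104, 80, 79, 81, 81, 79, 79, 80, 80, 80, 79, 80, 80, 81, 109, 117, 112, 99, 57, 59, 66, 73, 74, 75, 76, 76, 75, 73]
[90, 82, 82, 82, 82, 81, 82, 82, 83, 104, 119, 121, 111, 105, 115, 115, 113, 114, 114, 115, 114, 115, 113, 114, 114, 114, 113, 113, 114, 114, 114, 114, 114, 114, 106, 81, 81, 81, 82, 82, 82, 82, 81, 81, 80, 81, 81, 81, 112, 120, 114, 100, 57, 60, 70, 75, 77, 77, 78, 76, 76, 75]
lid front edge tool [[ 0.0189 -0.0004  0.079 ]
 [ 0.0186 -0.029   0.079 ]
 [ 0.0185  0.0285  0.079 ]]
pot rim [[ 0.4986  0.0248  0.044 ]
 [ 0.4954 -0.0099  0.044 ]
 [ 0.4675  0.0094  0.044 ]
 [ 0.5264  0.0041  0.044 ]]
round [[0.4479 0.0991 0.044 ]
 [0.4882 0.0941 0.044 ]
 [0.4705 0.1157 0.044 ]
 [0.466  0.0775 0.044 ]]
sq [0.5423 0.0909 0.044 ]
```

>>> {"method": "apply_moves", "body": {"series": [[[-0.04, -0.05, 2, 0, 0, 0], [0, 0, 2.5, 0, 0, 0], [0, 0, 2, 0, 0, 0], [0, 0, 1, 0, 0, 0], [0, 0, 0.5, 0, 0, 0], [0, 0, 0.3, 0, 0, 0], [0, 0, 0.3, 0, 0, 0], [0, 0, 0.2, 0, 0, 0], [0, 0, 0.2, 0, 0, 0], [0, 0, 0, 0, 0, 0]]]}}

```text
clock: 30.2
tool_pos: [0.4975, 0.007, 0.1289]
tcp_rot: [180.0, -0.0, 84.9]
contact_force: [-0.0, 0.2, 0.1]
opening: 0.0145
finger_force: 29.4
```

>>> {"method": "apply_moves", "body": {"series": [[[0, 0, 0, 0, 0, 0], [0, 0, 0.1, 0, 0, 0], [0, 0, 0.1, 0, 0, 0], [0, 0, 0, 0, 0, 0], [0, 0, 0, 0, 0, 0], [0, 0, 0, 0, 0, 0], [0, 0, 0, 0, 0, 0], [0, 0, 0, 0, 0, 0], [0, 0, 0, 0, 0, 0], [0, 0, 0, 0, 0, 0]]]}}

```text
clock: 31.2
tool_pos: [0.4977, 0.007, 0.1284]
tcp_rot: [180.0, 0.0, 84.9]
contact_force: [-7.1, 0.4, 22.2]
opening: 0.0139
finger_force: 31.5
```

>>> {"method": "apply_moves", "body": {"series": [[[0, 0, -0.1, 0, 0, 0], [0, 0, 0, 0, 0, 0], [0, 0, 0, 0, 0, 0], [0, 0, 0, 0, 0, 0], [0, 0, 0, 0, 0, 0], [0, 0, -1, 0, 0, 0], [0, 0, -2, 0, 0, 0], [0, 0, -3, 0, 0, 0], [0, 0, -3, 0, 0, 0], [0, 0, -1, 0, 0, 0]]], "hand": 0.45}}

```text
clock: 32.2
tool_pos: [0.4984, 0.007, 0.2311]
tcp_rot: [179.7, -0.0, 84.9]
contact_force: [-0.4, 0.4, -0.2]
opening: 0.0385
finger_force: 0.0
```

>>> {"method": "apply_moves", "body": {"series": [[[0, 0, 0, 0, 0, -0.065], [-4.02, 0.387, 0, 0, 0, 0], [-4.02, 0.387, 0, 0, 0, 0], [-4.02, 0.387, 0, 0, 0, 0], [-4.02, 0.387, 0, 0, 0, 0], [-4.02, 0.387, 0, 0, 0, 0], [-4.02, 0.387, 0, 0, 0, 0], [-4.02, 0.387, 0, 0, 0, 0], [-4.02, 0.387, 0, 0, 0, 0], [-4.02, 0.387, 0, 0, 0, 0]]]}}

```text
clock: 33.2
tool_pos: [0.5233, -0.3572, 0.2276]
tcp_rot: [-180.0, -0.0, 88.6]
contact_force: [1.2, 0.7, 0.4]
opening: 0.0386
finger_force: 0.0
```

>>> {"method": "apply_moves", "body": {"series": [[[0, 0, 1, 0, 0, 0], [0, 0, 2, 0, 0, 0], [0, 0, 1, 0, 0, 0], [0, 0, 0, 0, 0, 0], [0, 0, 0, 0, 0, 0], [0, 0, 0, 0, 0, 0], [0, 0, 0, 0, 0, 0], [0, 0, 0, 0, 0, 0], [0, 0, 0, 0, 0, 0], [0, 0, 0, 0, 0, 0]]]}}

```text
clock: 34.2
tool_pos: [0.5237, -0.3555, 0.188]
tcp_rot: [180.0, 0.0, 88.6]
contact_force: [-0.2, -0.3, 1.2]
opening: 0.039
finger_force: 0.0
```

```bash
python3 - <<'E'
from seg import *
w=cam("wrist");print(w["T"][:3,3]);save(w,"q2")
m=wood(w); n,l,st,ce=cv2.connectedComponentsWithStats(m)
for k in range(1,n):
    if 300<st[k,4]<9000: print(st[k],ce[k].round(),rect(outline(w,(l==k).astype(np.uint8)*255,.009)))
E
```

```text
[ 0.5248 -0.2787  0.2568]
[ 148   38   65   66 3324] [180.  70.] [ 449.2793 -249.3333   52.5275   51.8385  -47.5882]
[ 252  171   60   57 3333] [281. 199.] [ 525.0546 -355.7035   47.0964   46.9905   -1.4488]
```

>>> {"method": "apply_moves", "body": {"series": [[[0, 0.1, 2, 0, 0, 0], [0, 0, 3, 0, 0, 0], [0, 0, 3, 0, 0, 0], [0, 0, 1.4, 0, 0, 0], [0, 0, 0.5, 0, 0, 0], [0, 0, 0, 0, 0, 0], [0, 0, 0, 0, 0, 0], [0, 0, 0, 0, 0, 0], [0, 0, 0, 0, 0, 0], [0, 0, 0, 0, 0, 0]]]}}

```text
clock: 35.25
tool_pos: [0.5248, -0.3557, 0.0894]
tcp_rot: [180.0, 0.0, 88.6]
contact_force: [0.5, 0.0, -0.1]
opening: 0.0386
finger_force: 0.0
```

>>> {"method": "apply_moves", "body": {"series": [[[0, 0, 0, 0, 0, 0], [0, 0, 0, 0, 0, 0], [0, 0, 0, 0, 0, 0], [0, 0, 0, 0, 0, 0], [0, 0, 0, 0, 0, 0], [0, 0, 0, 0, 0, 0], [0, 0, 0, 0, 0, 0], [0, 0, 0, 0, 0, 0], [0, 0, 0, 0, 0, 0], [0, 0, 0, 0, 0, 0]]], "hand": 0}}

```text
clock: 36.25
tool_pos: [0.5247, -0.3556, 0.0891]
tcp_rot: [180.0, 0.0, 88.6]
contact_force: [-1.8, 1.3, 5.7]
opening: 0.014
finger_force: 29.4
```

>>> {"method": "apply_moves", "body": {"series": [[[0, 0, -4, 0, 0, 0.033], [0, 0, -4, 0, 0, 0.032], [4.3, -0.21, -2, 0, 0, 0], [4.3, -0.21, -2, 0, 0, 0], [4.5, -0.22, -1, 0, 0, 0], [4.5, -0.22, 0, 0, 0, 0], [4.5, -0.22, 0, 0, 0, 0], [4.5, -0.22, 0, 0, 0, 0], [4.5, -0.22, 0, 0, 0, 0], [4.5, -0.22, 0, 0, 0, 0]]]}}

```text
clock: 37.25
tool_pos: [0.5387, 0.0024, 0.2188]
tcp_rot: [-180.0, -0.0, 84.9]
contact_force: [1.1, 0.1, -0.6]
opening: 0.0142
finger_force: 29.3
```

>>> {"method": "apply_moves", "body": {"series": [[[4.5, -0.21, 0, 0, 0, 0], [4.5, -0.21, 0, 0, 0, 0], [0, 0, 0, 0, 0, 0], [0, 0, 0, 0, 0, 0], [0, 0, 0, 0, 0, 0], [0, 0, 0, 0, 0, 0], [0, 0, 0, 0, 0, 0], [0, 0, 0, 0, 0, 0], [0, 0, 0, 0, 0, 0], [0, 0, 0, 0, 0, 0]]]}}

```text
clock: 38.25
tool_pos: [0.5428, 0.0904, 0.2189]
tcp_rot: [180.0, 0.0, 84.9]
contact_force: [-0.3, 0.1, -0.3]
opening: 0.0141
finger_force: 29.3
```

```bash
python3 - <<'E'
from seg import *
w=cam("wrist"); w2=dict(w); w2["T"]=w["hand_eye"]; save(w,"l2")
g=w["pixels"].astype(int).sum(2)//3
# tool-frame front flange edge candidates: expected px, and pot inner/rim columns
e=proj(w2,[[.024,-.02,.079],[.024,0,.079],[.024,.02,.079]]); print(e)
for x,y in e: print([int(v) for v in g[int(y)-14:int(y)+14,int(round(x))]])
E
```

```text
[[238.8436 213.332 ]
 [280.098  213.3608]
 [321.3073 213.2623]]
[90, 92, 91, 90, 89, 89, 88, 87, 88, 91, 94, 96, 97, 72, 66, 73, 76, 78, 78, 79, 79, 78, 78, 77, 78, 78, 79, 76]
[117, 117, 118, 117, 118, 118, 117, 118, 118, 117, 100, 84, 82, 74, 66, 71, 78, 81, 82, 84, 82, 80, 82, 82, 84, 83, 82, 81]
[168, 169, 167, 168, 168, 171, 174, 96, 98, 101, 104, 104, 105, 105, 68, 78, 86, 88, 89, 89, 90, 88, 90, 90, 89, 89, 91, 89]
```

>>> {"method": "apply_moves", "body": {"series": [[[0, 0, 2, 0, 0, 0], [0, 0, 2.5, 0, 0, 0], [0, 0, 2, 0, 0, 0], [0, 0, 1, 0, 0, 0], [0, 0, 0.5, 0, 0, 0], [0, 0, 0.3, 0, 0, 0], [0, 0, 0.3, 0, 0, 0], [0, 0, 0.2, 0, 0, 0], [0, 0, 0.2, 0, 0, 0], [0, 0, 0, 0, 0, 0]]]}}

```text
clock: 39.3
tool_pos: [0.5428, 0.0906, 0.1289]
tcp_rot: [180.0, -0.0, 84.9]
contact_force: [0.2, 0.4, -0.7]
opening: 0.0142
finger_force: 29.4
```

>>> {"method": "apply_moves", "body": {"series": [[[0, 0, 0.1, 0, 0, 0], [0, 0, 0, 0, 0, 0], [0, 0, 0, 0, 0, 0], [0, 0, 0, 0, 0, 0], [0, 0, 0, 0, 0, 0], [0, 0, 0, 0, 0, 0], [0, 0, 0, 0, 0, 0], [0, 0, 0, 0, 0, 0], [0, 0, 0, 0, 0, 0], [0, 0, 0, 0, 0, 0]]]}}

```text
clock: 40.3
tool_pos: [0.5429, 0.0907, 0.1286]
tcp_rot: [180.0, -0.0, 84.9]
contact_force: [-2.7, 0.9, 7.2]
opening: 0.0141
finger_force: 30.2
```

>>> {"method": "apply_moves", "body": {"series": [[[0, 0, 0, 0, 0, 0], [0, 0, 0, 0, 0, 0], [0, 0, 0, 0, 0, 0], [0, 0, 0, 0, 0, 0], [0, 0, 0, 0, 0, 0], [0, 0, -1, 0, 0, 0], [0, 0, -2, 0, 0, 0], [0, 0, -3, 0, 0, 0], [0, 0, -3, 0, 0, 0], [0, 0, -1, 0, 0, 0]]], "hand": 0.45}}

```text
clock: 41.3
tool_pos: [0.5437, 0.0907, 0.2314]
tcp_rot: [179.7, -0.0, 84.9]
contact_force: [1.0, 0.2, 0.8]
opening: 0.0383
finger_force: 0.0
```

>>> {"method": "apply_moves", "body": {"series": [[[-3.34, 0.683, 0, 0, 0, 0], [-3.34, 0.683, 0, 0, 0, 0], [-3.34, 0.683, 0, 0, 0, 0], [-3.34, 0.683, 0, 0, 0, 0], [-3.34, 0.683, 0, 0, 0, 0], [-3.34, 0.683, 0, 0, 0, 0], [-3.34, 0.683, 1, 0, 0, 0], [-3.34, 0.683, 2, 0, 0, 0], [0, 0, 1, 0, 0, 0], [0, 0, 0, 0, 0, 0]]]}}

```text
clock: 42.3
tool_pos: [0.5725, -0.1805, 0.1861]
tcp_rot: [-179.8, -0.1, 84.8]
contact_force: [0.3, 0.7, 0.3]
opening: 0.0381
finger_force: 0.0
```

>>> {"method": "apply_moves", "body": {"series": [[[0, 0, 0, 0, 0, 0], [0, 0, 0, 0, 0, 0], [0, 0, 0, 0, 0, 0], [0, 0, 0, 0, 0, 0], [0, 0, 0, 0, 0, 0], [0, 0, 0, 0, 0, 0], [0, 0, 0, 0, 0, 0], [0, 0, 0, 0, 0, 0], [0, 0, 0, 0, 0, 0], [0, 0, 0, 0, 0, 0]]]}}

```text
clock: 43.3
tool_pos: [0.5734, -0.1804, 0.1879]
tcp_rot: [-180.0, -0.0, 84.9]
contact_force: [0.1, 0.2, -0.3]
opening: 0.0382
finger_force: 0.0
```

```bash
python3 - <<'E'
from seg import *
w=cam("wrist");print(w["T"][:3,3]);save(w,"c2")
m=wood(w); n,l,st,ce=cv2.connectedComponentsWithStats(m)
for k in range(1,n):
    if 300<st[k,4]<9000: print(st[k],ce[k].round(),rect(outline(w,(l==k).astype(np.uint8)*255,.009)))
E
```

```text
[ 0.5796 -0.1039  0.2567]
[  33    0  172   79 5286] [117.  22.] [444.1089 -21.451  169.5437  69.0053  -7.6757]
[ 217    0   74   24 1386] [252.  10.] [566.8468 -31.0449  55.8339  19.47    -7.1272]
[219  25  45  31 455] [237.  40.] [554.9302 -54.8496  33.6538  22.3575 -20.5401]
[ 258  174   48   47 1791] [282. 197.] [ 575.1604 -178.8228   38.3019   37.6475   84.8283]
[ 129  254   52   48 1743] [154. 276.] [ 450.2133 -244.8303   52.0877   48.8198  -14.0935]
```

>>> {"method": "apply_moves", "body": {"series": [[[0.17, 0.16, 2, 0, 0, 0], [0, 0, 3, 0, 0, 0], [0, 0, 3, 0, 0, 0], [0, 0, 1.4, 0, 0, 0], [0, 0, 0.5, 0, 0, 0], [0, 0, 0, 0, 0, 0], [0, 0, 0, 0, 0, 0], [0, 0, 0, 0, 0, 0], [0, 0, 0, 0, 0, 0], [0, 0, 0, 0, 0, 0]]]}}

```text
clock: 44.35
tool_pos: [0.5754, -0.1789, 0.0894]
tcp_rot: [180.0, 0.0, 84.9]
contact_force: [0.2, -0.2, 0.3]
opening: 0.0385
finger_force: 0.0
```

>>> {"method": "apply_moves", "body": {"series": [[[0, 0, 0, 0, 0, 0], [0, 0, 0, 0, 0, 0], [0, 0, 0, 0, 0, 0], [0, 0, 0, 0, 0, 0], [0, 0, 0, 0, 0, 0], [0, 0, 0, 0, 0, 0], [0, 0, 0, 0, 0, 0], [0, 0, 0, 0, 0, 0], [0, 0, 0, 0, 0, 0], [0, 0, 0, 0, 0, 0]]], "hand": 0}}

```text
clock: 45.35
tool_pos: [0.5753, -0.1789, 0.089]
tcp_rot: [180.0, 0.0, 84.9]
contact_force: [0.4, -0.2, 6.0]
opening: 0.014
finger_force: 29.5
```

>>> {"method": "apply_moves", "body": {"series": [[[0, 0, -4, 0, 0, 0], [0, 0, -4, 0, 0, 0], [3.31, -1.655, -2, 0, 0, 0], [3.31, -1.655, -2, 0, 0, 0], [3.31, -1.655, -1, 0, 0, 0], [3.31, -1.655, 0, 0, 0, 0], [3.31, -1.655, 0, 0, 0, 0], [3.31, -1.655, 0, 0, 0, 0], [3.31, -1.655, 0, 0, 0, 0], [3.31, -1.655, 0, 0, 0, 0]]]}}

```text
clock: 46.35
tool_pos: [0.4659, 0.0979, 0.2186]
tcp_rot: [-180.0, 0.0, 84.9]
contact_force: [1.1, 0.3, -0.2]
opening: 0.014
finger_force: 29.5
```

>>> {"method": "apply_moves", "body": {"series": [[[0, 0, 0, 0, 0, 0], [0, 0, 0, 0, 0, 0], [0, 0, 0, 0, 0, 0], [0, 0, 0, 0, 0, 0], [0, 0, 0, 0, 0, 0], [0, 0, 0, 0, 0, 0], [0, 0, 0, 0, 0, 0], [0, 0, 0, 0, 0, 0], [0, 0, 0, 0, 0, 0], [0, 0, 0, 0, 0, 0]]]}}

```text
clock: 47.35
tool_pos: [0.4668, 0.0967, 0.2189]
tcp_rot: [-180.0, 0.0, 84.9]
contact_force: [0.5, -0.6, -0.0]
opening: 0.014
finger_force: 29.5
```

```bash
python3 - <<'E'
from seg import *
w=cam("wrist"); w2=dict(w); w2["T"]=w["hand_eye"]
cv2.imwrite("pics/l3.png",cv2.resize(w["pixels"][0:300,100:500][:,:,::-1],(800,600),interpolation=cv2.INTER_CUBIC))
g=w["pixels"].astype(int).sum(2)//3
e=proj(w2,[[.02,0,.079],[.020,-.003,.079],[.0199,.002,.079]]); print(e)
for x,y in e: print([int(v) for v in g[int(y)-14:int(y)+14,int(round(x))]])
E
```

```text
[[280.0921 221.0998]
 [273.9265 221.1031]
 [284.2012 221.2867]]
[83, 83, 83, 81, 82, 83, 83, 83, 82, 83, 82, 81, 109, 68, 66, 81, 85, 86, 85, 85, 87, 85, 85, 85, 85, 86, 85, 86]
[83, 80, 82, 81, 81, 82, 81, 82, 82, 80, 82, 81, 115, 89, 68, 70, 88, 88, 85, 87, 85, 84, 86, 85, 84, 83, 84, 83]
[81, 80, 82, 81, 82, 81, 81, 81, 81, 81, 81, 103, 120, 76, 67, 78, 87, 87, 86, 85, 85, 86, 85, 87, 86, 87, 87, 88]
```

View pics/l3.png

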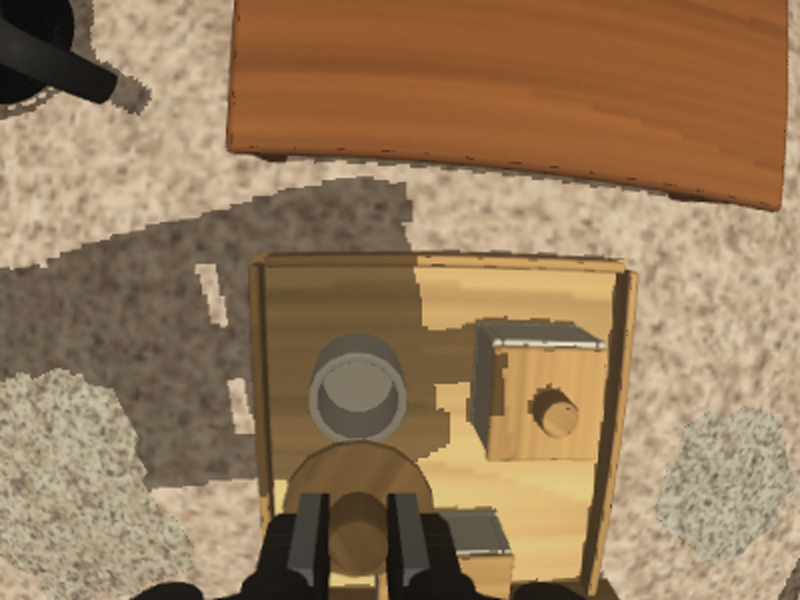

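>>> {"method": "apply_moves", "body": {"series": [[[0, 0.02, 2, 0, 0, 0], [0, 0, 2.5, 0, 0, 0], [0, 0, 2, 0, 0, 0], [0, 0, 1, 0, 0, 0], [0, 0, 0.5, 0, 0, 0], [0, 0, 0.3, 0, 0, 0], [0, 0, 0.3, 0, 0, 0], [0, 0, 0.2, 0, 0, 0], [0, 0, 0.2, 0, 0, 0], [0, 0, 0, 0, 0, 0]]]}}

```text
clock: 48.4
tool_pos: [0.4671, 0.0966, 0.1289]
tcp_rot: [180.0, -0.0, 84.9]
contact_force: [0.7, 0.1, 0.3]
opening: 0.014
finger_force: 29.5
```

>>> {"method": "apply_moves", "body": {"series": [[[0, 0, 0.1, 0, 0, 0], [0, 0, 0, 0, 0, 0], [0, 0, 0, 0, 0, 0], [0, 0, 0, 0, 0, 0], [0, 0, 0, 0, 0, 0], [0, 0, 0, 0, 0, 0], [0, 0, 0, 0, 0, 0], [0, 0, 0, 0, 0, 0], [0, 0, 0, 0, 0, 0], [0, 0, 0, 0, 0, 0]]]}}

```text
clock: 49.4
tool_pos: [0.4672, 0.0967, 0.1284]
tcp_rot: [180.0, -0.0, 84.9]
contact_force: [-2.7, -1.0, 6.9]
opening: 0.014
finger_force: 30.1
```

>>> {"method": "apply_moves", "body": {"series": [[[0, 0, 0, 0, 0, 0], [0, 0, 0, 0, 0, 0], [0, 0, 0, 0, 0, 0], [0, 0, 0, 0, 0, 0], [0, 0, 0, 0, 0, 0], [0, 0, -1, 0, 0, 0], [0, 0, -2, 0, 0, 0], [0, 0, -3, 0, 0, 0], [0, 0, -4, 0, 0, 0], [0, 0, -4, 0, 0, 0]]], "hand": 0.45}}

```text
clock: 50.4
tool_pos: [0.4666, 0.0966, 0.2699]
tcp_rot: [-180.0, 0.0, 84.9]
contact_force: [1.0, -0.5, -0.3]
opening: 0.0383
finger_force: 0.0
```

>>> {"method": "apply_moves", "body": {"series": [[[-0.1, 1.8, -3, 0, 0, 0], [-0.1, 1.8, -3, 0, 0, 0], [0, 1.7, -3, 0, 0, 0], [0, 0, 0, 0, 0, 0], [0, 0, 0, 0, 0, 0], [0, 0, 0, 0, 0, 0], [0, 0, 0, 0, 0, 0], [0, 0, 0, 0, 0, 0], [0, 0, 0, 0, 0, 0], [0, 0, 0, 0, 0, 0]]]}}

```text
clock: 51.4
tool_pos: [0.5196, 0.09, 0.3577]
tcp_rot: [-180.0, 0.0, 84.9]
contact_force: [-0.2, -0.1, -0.3]
opening: 0.0384
finger_force: 0.0
```

```bash
python3 - <<'E'
from seg import *
import pickle
w=cam("wrist");s=arm.read_state();print(s["tool_pos"],s["tcp_rot"]); pickle.dump(w,open("hs.pkl","wb"))
cv2.imwrite("pics/hs.png",cv2.resize(w["pixels"][:,:,::-1],(800,600),interpolation=cv2.INTER_CUBIC))
E
```

```text
[0.5196 0.09   0.3577] [-179.984     0.0013   84.9057]
```

View pics/hs.png

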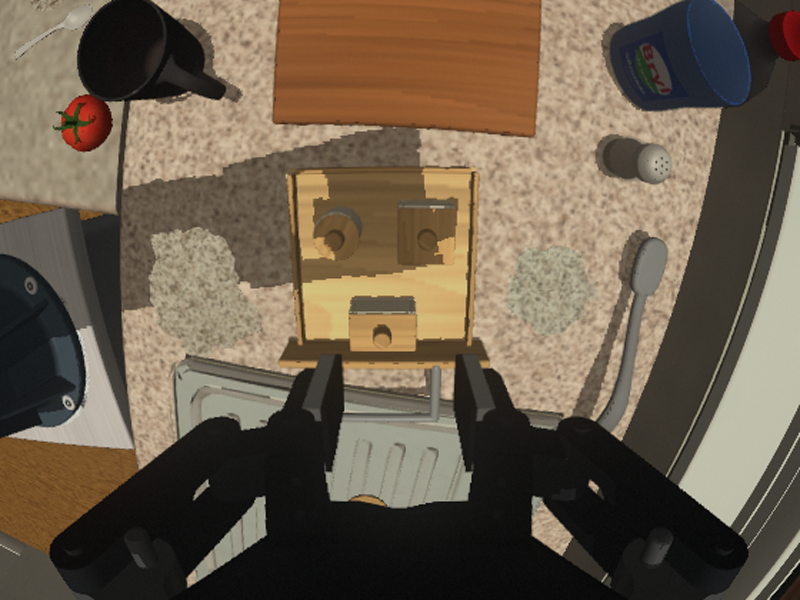

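```bash
python3 - <<'E'
from seg import *
import pickle
w=pickle.load(open("hs.pkl","rb")); h=cv2.cvtColor(w["pixels"],cv2.COLOR_RGB2HSV)
print("roof",h[50,280],"tray wall",h[200,210],h[122,260],"floor",h[205,260])
m=cv2.inRange(h,(4,110,60),(14,255,255)); m=cv2.morphologyEx(m,cv2.MORPH_OPEN,np.ones((3,3)))
b=blob(m,(285,45),2000,60000); print(cv2.boundingRect(b))
cs,_=cv2.findContours(b,cv2.RETR_EXTERNAL,cv2.CHAIN_APPROX_NONE); c=max(cs,key=cv2.contourArea)[:,0,:]
P=onz(w,c,.08)[:,:2]; x0,y0,W,H=cv2.boundingRect(b)
def fit(sel,n):
    vx,vy,x,y=cv2.fitLine((P[sel]*1000).astype(np.float32),cv2.DIST_HUBER,0,.01,.01).ravel(); print(n,sel.sum(),x,y,"dir",np.degrees(np.arctan2(vy,vx))); return np.array([x,y]),np.array([vx,vy])
f=fit((c[:,1]>75)&(c[:,0]>x0+12)&(c[:,0]<x0+W-15),"front")
l=fit((c[:,0]<x0+12)&(c[:,1]>5)&(c[:,1]<78),"left")
r=fit((c[:,0]>x0+W-14)&(c[:,1]>5)&(c[:,1]<86),"right")
def X(a,b): t=np.linalg.solve(np.c_[a[1],-b[1]],b[0]-a[0]); return a[0]+t[0]*a[1]
A,B=X(f,l),X(f,r); print("corners",A,B,np.linalg.norm(A-B),"yaw",np.degrees(np.arctan2(*(B-A)[::-1]))+90)
z=lambda L:[(a*.7,b*.7) for a,b in L]
t=onz(w,z([(289,174),(478,171),(298,342),(475,342)]),.02);print("tray top corners",t, "pan",onz(w,z([(278,366),(493,366)]),.0515))
E
```

```text
roof [ 13 173 143] tray wall [ 19 123  85] [ 17 129 113] floor [ 22 108 211]
(191, 0, 188, 96)
front 160 532.28424 180.66013 dir -8.165694
left 72 441.92987 252.13217 dir 81.785904
right 80 635.4057 219.28584 dir 81.791595
corners [433.6556 194.8125] [627.8557 166.9465] 196.18915 yaw 81.83431
tray top corners [[ 0.4276  0.1521  0.02  ]
 [ 0.5934  0.139   0.02  ]
 [ 0.4122 -0.008   0.02  ]
 [ 0.5833 -0.023   0.02  ]] pan [[ 0.3975 -0.0173  0.0515]
 [ 0.595  -0.0343  0.0515]]
```

>>> {"method": "apply_moves", "body": {"series": [[[0, 0, 0, 0, 0, 0.14], [0, 0, 0, 0, 0, 0.14], [0, 0, 0, 0, 0, 0.14], [0, 0, 0, 0, 0, 0.14], [0, 0, 0, 0, 0, 0.14], [0, 0, 0, 0, 0, 0.14], [0, 0, 0, 0, 0, 0.14], [0, 0, 0, 0, 0, 0.14], [0, 0, 0, 0, 0, 0.14], [0, 0, 0, 0, 0, 0.14]]]}}

```text
clock: 52.45
tool_pos: [0.5196, 0.09, 0.3578]
tcp_rot: [180.0, 0.0, 4.4]
contact_force: [-0.0, 0.5, -0.5]
opening: 0.0385
finger_force: 0.0
```

>>> {"method": "apply_moves", "body": {"series": [[[0, 0, 0, 0, 0, 0.14], [0, 0, 0, 0, 0, 0.029], [-0.26, 3, 2, 0, 0, 0], [-0.26, 3, 3, 0, 0, 0], [-0.26, 3, 3, 0, 0, 0], [-0.26, 3, 3, 0, 0, 0], [-0.26, 3, 3, 0, 0, 0], [0, 2.6, 3, 0, 0, 0], [0, 0, 0.8, 0, 0, 0], [0, 0, 0, 0, 0, 0]]]}}

```text
clock: 53.45
tool_pos: [0.491, -0.0843, 0.179]
tcp_rot: [-180.0, 0.1, -4.9]
contact_force: [0.1, 2.0, 0.9]
opening: 0.0387
finger_force: 0.0
```

```bash
python3 - <<'E'
from seg import *
cam("wrist");w=cam("wrist");s=arm.read_state();print(s["tool_pos"],s["tcp_rot"],s["joint_pos"])
h=cv2.cvtColor(w["pixels"],cv2.COLOR_RGB2HSV)
# expected handle ends in image
a,b=np.array([.5388,-.0889,.048]),np.array([.4432,-.0805,.048]); q=proj(w,[a,b,(a+b)/2]);print(q)
save(w,"hd")
g=w["pixels"].astype(int).sum(2)//3
for x,y in q[[0,2]]: print(int(y),int(x),[int(v) for v in g[int(np.clip(y,0,419)),max(0,int(x)-30):int(x)+30]])
E
```

```text
[ 0.4919 -0.0837  0.1807] [179.996   -0.0571  -4.8981] [-15.0089  24.7545 108.227    0.0083  46.9616  79.8836]
[[279.506  148.455 ]
 [279.2572 282.8233]
 [279.3826 220.8569]]
148 279 [122, 122, 122, 123, 122, 122, 123, 123, 122, 123, 122, 123, 123, 123, 122, 123, 122, 123, 123, 124, 123, 124, 124, 123, 123, 122, 124, 123, 123, 121, 119, 116, 108, 100, 89, 80, 123, 107, 143, 168, 170, 87, 70, 77, 86, 94, 96, 95, 95, 96, 96, 117, 149, 150, 150, 151, 150, 151, 150, 151]
220 279 [68, 74, 79, 80, 80, 81, 80, 79, 76, 77, 79, 83, 84, 83, 82, 81, 79, 80, 78, 85, 79, 57, 59, 63, 65, 66, 68, 67, 66, 69, 66, 66, 63, 61, 58, 49, 86, 139, 147, 149, 151, 151, 150, 152, 151, 150, 150, 151, 150, 150, 150, 150, 149, 152, 151, 151, 152, 155, 166, 169]
```

>>> {"method": "apply_moves", "body": {"series": [[[0, 0, 1, 0, 0, 0], [0, 0, 2, 0, 0, 0], [0, 0, 2, 0, 0, 0], [0, 0, 1.5, 0, 0, 0], [0, 0, 1, 0, 0, 0], [0, 0, 0.2, 0, 0, 0], [0, 0, 0, 0, 0, 0], [0, 0, 0, 0, 0, 0], [0, 0, 0, 0, 0, 0], [0, 0, 0, 0, 0, 0]]]}}

```text
clock: 54.55
tool_pos: [0.4916, -0.0843, 0.1034]
tcp_rot: [180.0, -0.0, -5.0]
contact_force: [0.1, -0.0, 0.4]
opening: 0.0381
finger_force: 0.0
```

>>> {"method": "apply_moves", "body": {"series": [[[0, 0, 0, 0, 0, 0], [0, 0, 0, 0, 0, 0], [0, 0, 0, 0, 0, 0], [0, 0, 0, 0, 0, 0], [0, 0, 0, 0, 0, 0], [0, 0, 0, 0, 0, 0], [0, 0, 0, 0, 0, 0], [0, 0, 0, 0, 0, 0], [0, 0, 0, 0, 0, 0], [0, 0, 0, 0, 0, 0]]], "hand": 0, "grip_force": 60}}

```text
clock: 55.55
tool_pos: [0.4914, -0.0842, 0.1031]
tcp_rot: [-180.0, -0.0, -5.0]
contact_force: [-1.2, 2.3, 5.8]
opening: 0.0081
finger_force: 58.5
```

>>> {"method": "apply_moves", "body": {"series": [[[0.04, -0.37, -0.05, 0, 0, 0.007], [0.04, -0.37, 0, 0, 0, 0.007], [0.04, -0.37, 0, 0, 0, 0.007], [0.04, -0.37, 0, 0, 0, 0.007], [0.04, -0.37, 0, 0, 0, 0.007], [0.04, -0.37, 0, 0, 0, 0.007], [0.03, -0.37, 0, 0, 0, 0.007], [0.03, -0.37, 0, 0, 0, 0.006], [0, 0, 0, 0, 0, 0], [0, 0, 0, 0, 0, 0]]]}}

```text
clock: 56.55
tool_pos: [0.4976, -0.0547, 0.1033]
tcp_rot: [-180.0, 0.0, -8.2]
contact_force: [-0.1, 2.2, -4.1]
opening: 0.0077
finger_force: 58.6
```

```bash
python3 - <<'E'
from seg import *
w=cam("wrist");sc=cam("scene");sd=cam("side")
a=cv2.resize(sd["pixels"][155:265,185:345][:,:,::-1],(400,275),interpolation=cv2.INTER_CUBIC)
b=cv2.resize(sc["pixels"][150:260,170:330][:,:,::-1],(400,275),interpolation=cv2.INTER_CUBIC)
c=cv2.resize(w["pixels"][:,:,::-1],(400,300))
cv2.imwrite("pics/al.png",np.vstack([np.hstack([a,b]),np.hstack([c,np.zeros_like(c)])]))
E
```

```text
(no output)
```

View pics/al.png

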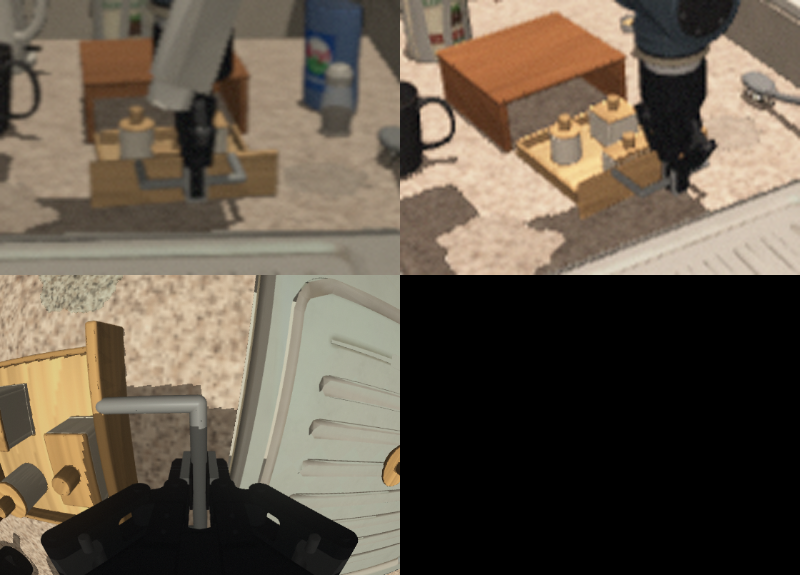

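```bash
python3 - <<'E'
from seg import *
w=cam("wrist")
th=np.radians(81.83);ex=np.array([np.cos(th),np.sin(th)]);ey=np.array([-ex[1],ex[0]])
o=arm.read_state()["tool_pos"][:2]+.148*ex; print("origin",o)
pt=lambda u,v,z:np.r_[o+u*ex+v*ey,z]
E=[pt(-.093,-.098,.0515),pt(-.085,-.098,.0515),pt(-.093,-.03,.0515),pt(-.085,-.085,.02),pt(.085,-.085,.02)]
q=proj(w,E);print(q)
g=w["pixels"].astype(int).sum(2)//3
x,y=q[:2].mean(0).round().astype(int); print(x,y,"col up/down",[int(v) for v in g[y-16:y+16,x]])
x,y=q[2].round().astype(int);print("row",[int(v) for v in g[y,x-20:x+14]])
for yy in (70,85,100,115,130,145,160): print(yy,"row",[int(v) for v in g[yy,110:150:1]])
E
```

```text
origin [0.5187 0.0914]
[[135.4083  54.3806]
 [117.6537  57.0289]
 [147.076  220.4435]
 [147.8064  90.0099]
 [-48.8955 125.8189]]
127 56 col up/down [169, 170, 167, 165, 168, 171, 173, 172, 171, 167, 162, 169, 176, 179, 183, 184, 188, 190, 190, 187, 185, 183, 180, 179, 136, 124, 137, 145, 153, 154, 153, 155]
row [71, 69, 71, 70, 74, 80, 75, 77, 81, 83, 84, 83, 85, 85, 86, 85, 84, 84, 82, 82, 76, 69, 59, 53, 51, 49, 47, 50, 48, 48, 50, 49, 50, 53]
70 row [171, 160, 152, 150, 150, 149, 150, 151, 150, 123, 131, 145, 147, 149, 151, 152, 153, 153, 156, 158, 159, 151, 143, 136, 117, 88, 61, 53, 50, 47, 46, 48, 50, 49, 50, 51, 52, 54, 54, 55]
85 row [168, 166, 162, 156, 152, 150, 153, 158, 159, 143, 126, 139, 147, 149, 151, 152, 154, 155, 156, 159, 160, 155, 89, 140, 128, 103, 75, 55, 51, 50, 48, 49, 46, 48, 47, 48, 49, 50, 52, 55]
100 row [181, 180, 177, 174, 166, 138, 112, 112, 113, 116, 119, 132, 145, 149, 150, 153, 154, 155, 156, 158, 159, 160, 154, 147, 138, 123, 96, 68, 54, 51, 49, 48, 48, 52, 51, 50, 51, 53, 55, 54]
115 row [165, 167, 169, 172, 175, 177, 177, 179, 180, 181, 175, 140, 131, 147, 149, 152, 153, 155, 156, 158, 159, 159, 160, 154, 146, 140, 121, 91, 60, 53, 50, 48, 48, 48, 50, 51, 52, 53, 54, 55]
130 row [169, 169, 169, 171, 174, 175, 178, 179, 179, 181, 182, 182, 153, 97, 143, 150, 153, 153, 154, 156, 158, 159, 159, 160, 153, 147, 138, 125, 94, 66, 56, 52, 52, 50, 50, 52, 52, 53, 52, 54]
145 row [172, 171, 170, 170, 172, 175, 178, 178, 179, 181, 182, 182, 183, 156, 127, 143, 151, 153, 154, 154, 156, 157, 160, 160, 161, 157, 150, 143, 128, 102, 75, 57, 54, 53, 50, 51, 54, 53, 54, 54]
160 row [175, 174, 173, 173, 172, 173, 175, 177, 179, 181, 181, 182, 182, 183, 183, 146, 135, 148, 152, 154, 156, 157, 159, 159, 160, 160, 161, 153, 139, 138, 115, 86, 62, 57, 54, 52, 51, 52, 50, 50]
```

>>> {"method": "apply_moves", "body": {"series": [[[0.15, -0.3, 0, 0, 0, 0], [0, -0.4, 0, 0, 0, 0], [0, -0.4, 0, 0, 0, 0], [0, -0.4, 0, 0, 0, 0], [0, -0.4, 0, 0, 0, 0], [0, -0.4, 0, 0, 0, 0], [0, -0.4, 0, 0, 0, 0], [0, -0.3, 0, 0, 0, 0], [0, 0, 0, 0, 0, 0], [0, 0, 0, 0, 0, 0]]]}}

```text
clock: 57.75
tool_pos: [0.5033, -0.0253, 0.1033]
tcp_rot: [-180.0, 0.0, -8.1]
contact_force: [0.1, 2.6, -4.6]
opening: 0.0079
finger_force: 58.5
```

>>> {"method": "apply_moves", "body": {"series": [[[0, -0.6, 0, 0, 0, 0], [0, -0.6, 0, 0, 0, 0], [0, -0.6, 0, 0, 0, 0], [0, -0.6, 0, 0, 0, 0], [0, -0.6, 0, 0, 0, 0], [0, -0.6, 0, 0, 0, 0], [0, -0.6, 0, 0, 0, 0], [0, -0.6, 0, 0, 0, 0], [0, -0.6, 0, 0, 0, 0], [0, 0, 0, 0, 0, 0]]]}}

```text
clock: 58.75
tool_pos: [0.5111, 0.0287, 0.1033]
tcp_rot: [-180.0, -0.0, -8.1]
contact_force: [0.8, 3.2, -5.3]
opening: 0.0075
finger_force: 58.7
```

>>> {"method": "apply_moves", "body": {"series": [[[0, -0.8, 0, 0, 0, 0], [0, -0.8, 0, 0, 0, 0], [0, -0.8, 0, 0, 0, 0], [0, -0.8, 0, 0, 0, 0], [0, -0.8, 0, 0, 0, 0], [0, -0.8, 0, 0, 0, 0], [0, -0.8, 0, 0, 0, 0], [0, -0.8, 0, 0, 0, 0], [0, -0.8, 0, 0, 0, 0], [0, -0.3, 0, 0, 0, 0]]]}}

```text
clock: 59.75
tool_pos: [0.5218, 0.1028, 0.1034]
tcp_rot: [-180.0, -0.0, -8.1]
contact_force: [-0.2, -2.8, -2.7]
opening: 0.0075
finger_force: 59.0
```

>>> {"method": "apply_moves", "body": {"series": [[[0, -0.1, 0, 0, 0, 0], [0, -0.1, 0, 0, 0, 0], [0, -0.1, 0, 0, 0, 0], [0, -0.1, 0, 0, 0, 0], [0, -0.1, 0, 0, 0, 0], [0, -0.1, 0, 0, 0, 0], [0, -0.1, 0, 0, 0, 0], [0, -0.1, 0, 0, 0, 0], [0, 0, 0, 0, 0, 0], [0, 0, 0, 0, 0, 0]]]}}

```text
clock: 60.75
tool_pos: [0.5228, 0.1101, 0.1034]
tcp_rot: [-180.0, -0.0, -8.1]
contact_force: [-0.5, -1.0, -3.0]
opening: 0.008
finger_force: 58.9
```

>>> {"method": "apply_moves", "body": {"series": [[[0, -0.1, 0, 0, 0, 0], [0, -0.1, 0, 0, 0, 0], [0, -0.1, 0, 0, 0, 0], [0, -0.1, 0, 0, 0, 0], [0, -0.1, 0, 0, 0, 0], [0, -0.1, 0, 0, 0, 0], [0, 0, 0, 0, 0, 0], [0, 0, 0, 0, 0, 0], [0, 0, 0, 0, 0, 0], [0, 0, 0, 0, 0, 0]]]}}

```text
clock: 61.75
tool_pos: [0.5237, 0.116, 0.1034]
tcp_rot: [-180.0, -0.0, -8.1]
contact_force: [-0.3, -0.2, -3.6]
opening: 0.0082
finger_force: 58.9
```

>>> {"method": "apply_moves", "body": {"series": [[[0, -0.1, 0, 0, 0, 0], [0, -0.1, 0, 0, 0, 0], [0, -0.1, 0, 0, 0, 0], [0, -0.1, 0, 0, 0, 0], [0, 0, 0, 0, 0, 0], [0, 0, 0, 0, 0, 0], [0, 0, 0, 0, 0, 0], [0, 0, 0, 0, 0, 0], [0, 0, 0, 0, 0, 0], [0, 0, 0, 0, 0, 0]]]}}

```text
clock: 62.75
tool_pos: [0.5242, 0.1199, 0.1034]
tcp_rot: [-180.0, -0.0, -8.2]
contact_force: [-0.1, 0.3, -3.4]
opening: 0.0078
finger_force: 58.9
```

>>> {"method": "apply_moves", "body": {"series": [[[0, -0.1, 0, 0, 0, 0], [0, -0.1, 0, 0, 0, 0], [0, -0.1, 0, 0, 0, 0], [0, -0.1, 0, 0, 0, 0], [0, 0, 0, 0, 0, 0], [0, 0, 0, 0, 0, 0], [0, 0, 0, 0, 0, 0], [0, 0, 0, 0, 0, 0], [0, 0, 0, 0, 0, 0], [0, 0, 0, 0, 0, 0]]]}}

```text
clock: 63.75
tool_pos: [0.5244, 0.1208, 0.1033]
tcp_rot: [179.7, 0.1, -8.1]
contact_force: [-3.2, -30.5, 2.3]
opening: 0.0081
finger_force: 60.1
```

```bash
python3 - <<'E'
from seg import *
s=arm.read_state();print(s["moment"],s["contact_force"],s["tool_pos"])
w=cam("wrist")
th=np.radians(81.83);ex=np.array([np.cos(th),np.sin(th)]);ey=np.array([-ex[1],ex[0]]);o=s["tool_pos"][:2]+.148*ex
pt=lambda u,v,z:np.r_[o+u*ex+v*ey,z]
print(proj(w,[pt(-.093,-.098,.0515),pt(-.085,-.098,.0515),pt(-.085,-.1,.08),pt(-.093,-.03,.0515)]))
cv2.imwrite("pics/home.png",w["pixels"][:,:,::-1])
g=w["pixels"].astype(int)
for y in (60,75,90,105,120,140,160,180): print(y,[int(v) for v in g[y,90:150:1].sum(1)//3])
E
```

```text
[-4.7533  0.3944  0.0147] [ -3.2307 -30.5428   2.3466] [0.5244 0.1208 0.1033]
[[134.4729  54.1955]
 [116.6665  56.8406]
 [ 77.3287  42.7021]
 [146.1823 220.5459]]
60 [55, 49, 42, 37, 34, 37, 39, 59, 71, 81, 104, 132, 146, 185, 180, 176, 165, 157, 154, 155, 154, 156, 159, 164, 168, 175, 182, 188, 196, 196, 193, 192, 190, 191, 191, 193, 193, 194, 192, 192, 190, 187, 183, 170, 160, 152, 168, 184, 183, 182, 177, 174, 173, 175, 178, 183, 185, 188, 189, 193]
75 [55, 48, 43, 38, 35, 32, 42, 37, 36, 35, 36, 37, 34, 35, 34, 34, 36, 35, 36, 37, 37, 36, 34, 37, 33, 38, 38, 36, 38, 38, 38, 37, 81, 134, 147, 155, 158, 158, 160, 161, 163, 164, 165, 168, 164, 156, 149, 140, 111, 72, 52, 50, 50, 48, 49, 52, 50, 51, 54, 54]
90 [57, 53, 46, 40, 36, 30, 33, 35, 35, 35, 35, 36, 35, 33, 34, 34, 33, 33, 33, 32, 31, 31, 33, 33, 32, 32, 30, 33, 31, 30, 33, 34, 41, 75, 143, 153, 156, 159, 160, 162, 162, 164, 166, 168, 167, 161, 151, 143, 125, 93, 61, 55, 52, 49, 48, 51, 50, 48, 51, 51]
105 [61, 57, 51, 45, 40, 33, 30, 73, 75, 76, 76, 76, 76, 76, 77, 77, 76, 77, 76, 76, 76, 74, 76, 74, 73, 74, 72, 71, 71, 70,
[... 536 characters left out ...]
 106, 107, 106, 108, 102, 78, 82, 148, 160, 160, 161, 163, 165, 166, 167, 169, 166, 158, 150, 140, 112, 63, 59, 53, 53, 50, 52, 53, 54]
160 [82, 79, 76, 71, 45, 48, 55, 50, 43, 38, 33, 64, 100, 100, 103, 101, 102, 102, 100, 100, 98, 99, 98, 98, 99, 97, 100, 100, 101, 102, 103, 104, 106, 107, 107, 108, 108, 89, 99, 154, 160, 162, 163, 164, 165, 166, 167, 167, 169, 163, 155, 148, 134, 101, 71, 58, 56, 52, 52, 52]
180 [93, 89, 85, 82, 78, 75, 69, 65, 58, 53, 47, 42, 36, 47, 92, 101, 101, 104, 104, 103, 104, 101, 102, 100, 100, 99, 99, 98, 99, 102, 102, 105, 105, 105, 108, 108, 108, 110, 110, 115, 138, 153, 160, 162, 163, 154, 131, 135, 141, 143, 147, 149, 149, 148, 148, 150, 149, 149, 149, 150]
```

```bash
python3 - <<'E'
from seg import *
w=cam("wrist");g=w["pixels"].astype(int).sum(2)//3
rows=np.arange(104,172,2)
def ed(lo,hi,thr,falling):
    out=[]
    for y in rows:
        r=g[y,lo:hi]
        for i in range(len(r)-1):
            a,b=(r[i],r[i+1])
            if (falling and a>=thr>b) or (not falling and a<thr<=b): out.append((lo+i+(thr-a)/(b-a),y));break
    return np.array(out,float)
for n,e,z in (("panel outer",ed(132,150,100,True),.0515),("panel inner",ed(120,135,125,False),.0515),("roof",ed(94,108,62,False),.08)):
    P=onz(w,e,z)[:,:2]*1000; vx,vy,x,y=cv2.fitLine(P.astype(np.float32),cv2.DIST_HUBER,0,.01,.01).ravel()
    print(n,len(P),x,y,np.degrees(np.arctan(vy/vx)),"y at x=600:",y+(600-x)*vy/vx)
E
```

```text
panel outer 34 593.92944 164.71326 -8.052482 y at x=600: 163.85443
panel inner 34 594.2457 171.36746 -7.405868 y at x=600: 170.6195
roof 34 599.8167 166.44463 -8.240184 y at x=600: 166.41808
```

>>> {"method": "apply_moves", "body": {"series": [[[0, 0.1, 0, 0, 0, 0], [0, 0.1, 0, 0, 0, 0], [0, 0.05, 0, 0, 0, 0], [0, 0, 0, 0, 0, 0], [0, 0, 0, 0, 0, 0], [0, 0, 0, 0, 0, 0], [0, 0, 0, 0, 0, 0], [0, 0, 0, 0, 0, 0], [0, 0, 0, 0, 0, 0], [0, 0, 0, 0, 0, 0]]]}}

```text
clock: 64.85
tool_pos: [0.5243, 0.1204, 0.1034]
tcp_rot: [179.9, 0.0, -8.1]
contact_force: [0.1, -10.0, -1.9]
opening: 0.0081
finger_force: 59.7
```

>>> {"method": "apply_moves", "body": {"series": [[[0, 0, 0, 0, 0, 0], [0, 0, 0, 0, 0, 0], [0, 0, 0, 0, 0, 0], [0, 0, 0, 0, 0, 0], [0, 0, 0, 0, 0, 0], [0, 0, 0, 0, 0, 0], [0, 0, 0, 0, 0, 0], [0, 0, 0, 0, 0, 0], [0, 0, 0, 0, 0, 0], [0, 0, 0, 0, 0, 0]]], "hand": 0.4}}

```text
clock: 65.85
tool_pos: [0.5244, 0.1213, 0.1034]
tcp_rot: [180.0, 0.0, -8.1]
contact_force: [0.6, -0.9, -0.4]
opening: 0.034
finger_force: 0.0
```

>>> {"method": "apply_moves", "body": {"series": [[[0, 0, -1, 0, 0, 0], [0, 0, -2, 0, 0, 0], [0, 0, -3, 0, 0, 0], [0, 0, -3, 0, 0, 0], [0, 3, -3, 0, 0, 0], [0, 3, -3, 0, 0, 0], [0, 2, -3, 0, 0, 0], [0, 0, 0, 0, 0, 0], [0, 0, 0, 0, 0, 0], [0, 0, 0, 0, 0, 0]]]}}

```text
clock: 66.85
tool_pos: [0.5127, 0.0426, 0.2827]
tcp_rot: [180.0, 0.1, -8.1]
contact_force: [0.2, 0.4, -0.5]
opening: 0.034
finger_force: 0.0
```

```bash
python3 - <<'E'
from seg import *
import pickle
cam("wrist");w=cam("wrist");s=arm.read_state();print(s["tool_pos"],s["tcp_rot"]);pickle.dump(w,open("fin.pkl","wb"))
h=cv2.cvtColor(w["pixels"],cv2.COLOR_RGB2HSV)
c=np.array([.5242,.1208]);th=np.radians(81.83);ex=np.array([np.cos(th),np.sin(th)]);ey=np.array([-ex[1],ex[0]]);o=c+.148*ex
# search panel top outer/inner edges: scan along ex at several v; print hsv V profile
g=w["pixels"].astype(int).sum(2)//3
for v in (-.09,-.06,-.03,.03,.06,.09):
    us=np.arange(-.110,-.06,.002); q=proj(w,[np.r_[o+u*ex+v*ey,.0515] for u in us]).round().astype(int)
    ok=(q[:,0]>=0)&(q[:,0]<560)&(q[:,1]>=0)&(q[:,1]<420); print(v,q[0],[int(g[y,x]) if k else None for (x,y),k in zip(q,ok)])
E
```

```text
[0.5128 0.0427 0.2824] [179.9895   0.1047  -8.1019]
-0.09 [155  92] [48, 50, 50, 51, 49, 49, 47, 45, 115, 147, 140, 105, 36, 34, 33, 32, 36, 33, 56, 84, 97, 97, 94, 93, 95]
-0.06 [156 123] [46, 50, 50, 51, 49, 48, 45, 49, 134, 148, 145, 131, 94, 92, 92, 85, 84, 40, 67, 72, 92, 95, 94, 93, 96]
-0.03 [158 154] [48, 46, 49, 53, 48, 48, 47, 53, 135, 152, 148, 127, 74, 72, 75, 73, 76, 45, 61, 78, 89, 90, 92, 92, 94]
0.03 [164 212] [49, 50, 49, 51, 52, 52, 50, 57, 137, 150, 148, 85, 97, 98, 98, 97, 90, 43, 68, 75, 83, 85, 89, 93, 94]
0.06 [167 239] [49, 49, 52, 51, 49, 52, 54, 50, 125, 146, 146, 68, 63, 62, 61, 60, 61, 42, 57, 76, 83, 85, 92, 94, 92]
0.09 [171 264] [169, 176, 172, 179, 158, 62, 50, 50, 126, 144, 144, 83, 41, 42, 44, 43, 42, 39, 62, 83, 84, 87, 90, 91, 92]
```

```bash
python3 -c "
from bench import arm
print(arm.finish_job())"
```

```text
the job is handed in; nothing more can be done
None
```

The square, small round and oblong pots stand upright in the tray with their own lids seated. The tray is fully home and square in the housing, and the job was handed in at about 67 s of the 210 s limit; the large round pot was absent, so its lid stayed on the drainer.

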